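# Pack two bushings and hold the sample down in the sprung nest

## Robot

A 6-joint arm with a two-finger parallel gripper is mounted at the origin on a cart in front of the work surface, level with it; the furniture and walls round the work are solid. World frame = base frame: x ahead of the robot, y to its left, z up, the work surface at z = 0. Lengths are in mm, angles in rad, forces in N, time in s.
With the tool pointing down it reaches from about 425 to 950 mm from the base axis. Payload 3.5 kg.
Tool frame: the origin (TCP) lies midway between the tips of the shut fingers; the grasp point (between the pads) lies 19 mm behind it (env.pinch_z is the distance from the TCP to the grasp point, in mm); z points along the fingers, y is the direction in which the jaws open and shut (so a half turn about z gives the same grasp; the last joint's range is limited). The gripper opens to 85 mm and grips with 20 to 120 N. Pads are 22 mm wide; open, the fingers measure 114 mm over their backs; the gripper's body (76 mm by 85 mm) begins 54 mm behind the grasp point. The pads swing forward as they close: fully open they stand 13 mm farther back than shut.
Start: joints at [1.13, 0.286, 1.577, -0, 1.279, -0.15], TCP at [193.498, 646.656, 199.325] pointing down, gripper open.
Joint ranges: [-2.77, 2.77], [-0.9, 2.22], [0.21, 2.48], [-1.53, 4.67], [0.24, 2.81], [-2.84, 2.84]. Speed limits (rad/s): [2.79, 2.79, 3.14, 3.14, 3.14, 3.14].

## Interface

Orientations are given as [roll, pitch, yaw] about the fixed x, y, z axes, in that order (R = Rz(yaw) Ry(pitch) Rx(roll)).
In Python, from station import env, viewer, nets gives the robot as it stands. The module is installed in compiled form; this text tells all that it offers.
- The arm moves only by the tool step_arm, never from a script. Its argument "series" is a list of rows, each a list of 2 entries, a list of its own where there are three numbers: the shift along the tool's x, y, z in cm, then the turn about the tool's z in rad. In form: [[[dx, dy, dz], twist], ...]. A call has 1 to 5 rows; each row shifts and turns the commanded pose from where the row before left it, along the tool's axes as they then stand; what a row does not reach is not made up. A row lasts 1/8 s, in which the tool goes at most 62.5 mm and 10.7 degrees, less where a joint would pass 70% of its speed; a pose out of reach is approached as far as the arm can. A call with a gripper value outside its range is refused whole. "grip" is the opening in per cent of the stroke, from 0 (shut) to 100 (fully open), set as the call begins (left out, the last holds). The fingers move at their own pace and stop on an object; "squeeze" is the grip in N (left out, the last holds). Time passes only in rows, so rows that do not move let the fingers close. It gives the time, the measured TCP pose, the force and the opening at its end, in the units of the state.
- env.get_state(): the state, without advancing time (a new reading comes with each control period).
- viewer.get_image(name): name is "side" or "top"; returns (picture, depth): 420x560x3 uint8, red, green, blue; 420x560 float32, mm along the optical axis (not along the pixel's ray), 0 where there is no reading.
- viewer.camera_params(name): a dict with "K" (3x3 intrinsics, pixels), "world_to_cam" (4x4, takes a point from world to camera coordinates). Camera axes: x right, y down, z forward; pixel columns grow to the right and rows downward; lengths in mm; the calibration is good to about 2 mm. A picture is of the moment at which its call begins. camera_params takes no time and is no camera call.
- env.close_job(): hands the job in, once; it reports no verdict.
Trained networks look in the newest picture that a camera, given by its name, has taken for a name from the list of things; names that differ only in an ending like _2 or _b are one class to them, and where a whole thing is asked for, a point or a joint stands for the part that bears it (a point fixed in the world has none). Each returns a list of dicts, best first, with "p" (0 to 1); they miss things now and then, are a little off and sometimes report something else, mostly with a low value. They report only what shows in the picture. A call takes as long as a camera call.
- nets.regions_of(camera, thing): "region" (420x560 bool, what is visible of it) and "bbox" ([left, top, right, bottom] in pixels, round what is visible of it).
The state is a dict: "t": time; "qpos": joint angles; "qvel": joint speeds; "effort": joint torques, N m; "ee_pos": TCP position; "orientation": TCP orientation; "wrist_force": force on the tool from outside, world axes, zero at the start; "wrist_torque": the same for the moment, N m; "finger_gap": opening from 0.0 (shut) to 1.0 (fully open).
Only numpy, scipy, OpenCV 4.12 (cv2) and the standard library are available. Lean on these libraries where they do the work, as an engineer would, in place of code of your own. Each camera call takes 0.05 s, during which the arm holds its last target.

## Task

First stand the two plain steel bushings from the black mat upright in the two empty cells of the blue divided tray, one per cell, and let go of them. Then put the blue-banded sample bushing upright into the brass ring of the sprung nest, press it down until the ring is at the bottom of its travel, and finish while still holding it pressed down there. Set the bushings down without dropping them, and leave the bushing already in the tray and everything else around as it is.

Things in the scene. Friction and masses are not known exactly. Their poses are not given: they have to be found in the camera images.
- plain_a_center (a point): turned light-grey steel bushing, a plain upright tube: outside diameter 52 mm, bore 42 mm, height 75 mm, about 0.18 kg. Stands on the black mat (3 mm thick, 200 x 160 mm). The point is on the tube's axis, half-way up (37.5 mm above its foot); z along the axis, up
- plain_b_center (a point): a second turned light-grey steel bushing, a plain upright tube: outside diameter 52 mm, bore 42 mm, height 75 mm, about 0.18 kg. Same point and axes; also on the mat
- sample_center (a point): the sample: turned light-grey steel bushing, a plain upright tube: outside diameter 52 mm, bore 42 mm, height 75 mm, about 0.18 kg, marked with a 13 mm wide blue paint band round its outside a little below half height. Same point and axes; also on the mat. The three bushings on the mat stand at least 80 mm apart, centre to centre, in any order
- cell_1 (a point): blue divided tray, fixed to the bench, 202 x 70 x 34 mm, three cells in a row along its long side, each 62 to 63 mm square inside, walls 4 mm thick, rims 30 mm above the cell floors. The point is the centre of the inner floor of the cell nearest the robot (an empty end cell), 4 mm above the bench; x runs along the tray's row away from the robot, y across the tray, z up
- cell_2 (a point): the same for the middle cell (empty). The upright post of a bench lamp stands to the left beyond the tray, about 0.65 m ahead of the robot and 0.33 m to its left: keep the gripper clear of it
- packed_center (a point): bushing of the same size that already stands in the tray's third cell, 66 mm beyond cell_2; point half-way up. Leave it there
- nest_seat (a point): sprung nest, fixed to the bench: a grey round foot (104 mm across, 10 mm high) and above it a brass ring cup that slides straight down on a coil spring. The point is the centre of the cup's inner floor, 45 mm above the bench when up; it moves with the cup. The cup is 58 mm across inside at its floor, widening to 66 mm at its rim, 23 mm above the floor; outside 76 mm across. z up
- nest_ring (a joint): how far the brass ring is pressed down, m: 0 up (at rest), 0.020 at its stop. The spring pushes up with about 6 N at the top and 15 N at the bottom, and lifts the ring again when let go; a bushing's own weight does not move it
- plain_a: the first plain bushing; origin at the centre of its foot
- plain_b: the second plain bushing; origin at the centre of its foot
- sample: the blue-banded sample bushing; origin at the centre of its foot
- marker_red: bystander: red-capped marker, 136 mm long, 14 mm thick, lying loose behind the mat, origin at the centre of its underside. Caliper, micrometer, ring gauge, tape roll, oil can, parts bin, gauge case and casting stand around too: fixed, not part of the job

How it is judged (in metres and radians):
On the way, in this order (a step that is already met when the one before it is completed fails the run):
1. both plain bushings stand upright in the two empty tray cells, one in each, let go ((((horizontal distance between plain_a_center and cell_1 below 0.012 m and z of plain_a_center in the frame of cell_1 between 0.032 and 0.043 m and angle between plain_a_center's own z axis and vertical below 0.12 rad) and (horizontal distance between plain_b_center and cell_2 below 0.012 m and z of plain_b_center in the frame of cell_2 between 0.032 and 0.043 m and angle between plain_b_center's own z axis and vertical below 0.12 rad)) or ((horizontal distance between plain_a_center and cell_2 below 0.012 m and z of plain_a_center in the frame of cell_2 between 0.032 and 0.043 m and angle between plain_a_center's own z axis and vertical below 0.12 rad) and (horizontal distance between plain_b_center and cell_1 below 0.012 m and z of plain_b_center in the frame of cell_1 between 0.032 and 0.043 m and angle between plain_b_center's own z axis and vertical below 0.12 rad))) and linear speed of each of plain_a, plain_b below 0.03 m/s and contact force between each of the arm, the fingers and plain_a below 0.1 N and contact force between each of the arm, the fingers and plain_b below 0.1 N), for 0.2 s.
2. the sample stands in the brass ring and is pressed down with it, held by the robot (value of joint nest_ring above 0.015 m and horizontal distance between sample_center and nest_seat below 0.006 m and z of sample_center in the frame of nest_seat between 0.034 and 0.041 m and angle between sample_center's own z axis and vertical below 0.12 rad and contact force between sample and nest_ring above 5 N and linear speed of sample below 0.03 m/s and contact force between any of the fingers, the arm and sample above 2 N), for 0.3 s.
At the end, for the whole second after the job is handed in: Plain bushings upright on the floors of cells 1 and 2, one each, within 12 mm of centre, released, at rest. Sample upright on the ring cup's floor, within 6 mm of centre, touched by the robot (over 2 N) and pushed on the ring (over 5 N); ring held at least 15 of its 20 mm down, at rest (all of step 1 and all of step 2); the arm keeps its last pose, push and grip.
It fails at once if a bushing is dropped (falls freely by more than about 25 mm) ((linear speed of plain_a above 0.7 m/s and contact force between anything else and plain_a below 0.01 N) or (linear speed of plain_b above 0.7 m/s and contact force between anything else and plain_b below 0.01 N) or (linear speed of sample above 0.7 m/s and contact force between anything else and sample below 0.01 N)).
It fails at once if the bushing already in the tray is moved by more than 20 mm or tipped (distance of packed_center from where it was at the start of the episode above 0.02 m or angle between packed_center's own z axis and vertical above 0.25 rad).
It fails at once if the red-capped marker is moved by more than 20 mm (distance of marker_red from where it was at the start of the episode above 0.02 m).
It also fails if it takes over 70 s, if anything falls off the work surface, if the arm or the gripper's body presses on something with over 40 N, if the wrist force passes 120 N, or if a joint passes its speed limit or range.

## Working session

There is one attempt and no reset: what is moved stays moved. The work goes in short steps, Python scripts to look and compute and a tool call to move; the robot and the scene stay as the last step left them, time stands still between calls to the robot, and variables do not carry over. Pictures are saved under pics/ and viewed, and the job is handed in when it is done.

Besides the shell and the picture viewer there is one more tool, called after ">>>" by a JSON object that holds its "fn" and its "kwargs". step_arm: Moves the arm, as the interface text tells. Its arguments: {"type":"object","properties":{"series":{"type":"array"},"grip":{"type":"number"},"squeeze":{"type":"number"}},"required":["series"]}

```bash
mkdir -p pics; cat > h.py <<'E'
from station import env, viewer, nets
import numpy as np, cv2
def snap(n,f):
    im,d=viewer.get_image(n); cv2.imwrite('pics/'+f,im[:,:,::-1]); return im,d
def pts(n,d,mask):
    P=viewer.camera_params(n); K=np.array(P['K']); T=np.linalg.inv(np.array(P['world_to_cam']))
    v,u=np.nonzero(mask&(d>0)); z=d[v,u]
    c=np.c_[(u-K[0,2])/K[0,0]*z,(v-K[1,2])/K[1,1]*z,z,np.ones(len(z))]
    return (c@T.T)[:,:3],u,v
E
python3 - <<'E'
from h import *
for n in('top','side'):
    im,d=snap(n,n+'0.png')
    np.save(n+'d.npy',d)
    P=viewer.camera_params(n);T=np.linalg.inv(P['world_to_cam']);print(n,T[:3,3].round(),T[:3,2].round(2),T[:3,0].round(2),P['K'][0][0])
    for t in ('plain_a','sample','packed_center','nest_ring','cell_1','marker_red'):
        try:
            for r in nets.regions_of(n,t)[:5]:
                p,u,v=pts(n,d,r['region'])
                print(t,round(r['p'],2),r['bbox'],len(p),np.percentile(p,[2,50,98],axis=0).round().tolist() if len(p) else '')
        except Exception as e: print(t,e)
print(env.get_state())
E
```

```text
top [435.  -9. 918.] [ 0.18 -0.   -0.98] [-0.03 -1.   -0.  ] 387.26702621393554
plain_a 0.94 [342.0, 192.2, 368.6, 217.3] 491 [[577.0, -222.0, 4.0], [604.0, -199.0, 57.0], [627.0, -174.0, 80.0]]
plain_a 0.58 [346.6, 238.6, 378.9, 264.7] 489 [[472.0, -249.0, 0.0], [499.0, -214.0, 58.0], [522.0, -183.0, 80.0]]
sample 0.95 [307.6, 221.9, 339.5, 249.9] 385 [[512.0, -147.0, 4.0], [538.0, -125.0, 66.0], [560.0, -97.0, 79.0]]
packed_center 0.66 [148.7, 226.7, 178.2, 250.5] 541 [[510.0, 212.0, 6.0], [536.0, 238.0, 59.0], [559.0, 260.0, 80.0]]
nest_ring 0.94 [245.1, 253.5, 280.9, 284.2] 905 [[434.0, -17.0, 41.0], [467.0, 17.0, 46.0], [500.0, 50.0, 70.0]]
nest_ring 0.38 [342.4, 149.7, 392.4, 179.7] 315 [[676.0, -292.0, 5.0], [712.0, -240.0, 12.0], [748.0, -184.0, 16.0]]
cell_1 0.79 [148.7, 223.7, 195.4, 317.5] 2402 [[374.0, 176.0, 0.0], [450.0, 221.0, 5.0], [567.0, 262.0, 35.0]]
marker_red 0.69 [339.8, 150.2, 391.9, 178.9] 314 [[678.0, -289.0, -1.0], [714.0, -237.0, 12.0], [750.0, -184.0, 16.0]]
marker_red 0.53 [154.2, 226.0, 200.0, 319.2] 2514 [[373.0, 175.0, -0.0], [450.0, 222.0, 5.0], [567.
[... 870 characters left out ...]
, -251.0, 11.0], [749.0, -188.0, 15.0]]
{'t': 0.7, 'qpos': array([ 1.13001056e+00,  2.86285883e-01,  1.57665203e+00, -1.21088845e-05,
        1.27860741e+00, -1.50020681e-01]), 'qvel': array([-0.00014236,  0.00196133,  0.00075605,  0.00042243,  0.0010381 ,
        0.0004303 ]), 'effort': array([-2.19988986e-03, -4.05820012e+01, -2.92860854e+01, -2.18032005e-04,
        4.22428220e-04, -7.29988955e-06]), 'ee_pos': array([193.50329654, 646.67568723, 199.36030275]), 'orientation': array([3.14154759e+00, 1.85389659e-05, 2.85083105e+00]), 'wrist_force': array([ 0.09649613, -0.19179015,  0.58947591]), 'wrist_torque': array([-0.04147962,  0.00093338,  0.00623898]), 'finger_gap': 0.9977545462025279}
```

```bash
python3 - <<'E'
import cv2,numpy as np
a=cv2.imread('pics/top0.png');b=cv2.imread('pics/side0.png')
cv2.imwrite('pics/t2.png',cv2.resize(a,(800,600)));cv2.imwrite('pics/s2.png',cv2.resize(b,(800,600)))
E
```

```text
(no output)
```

View pics/t2.png

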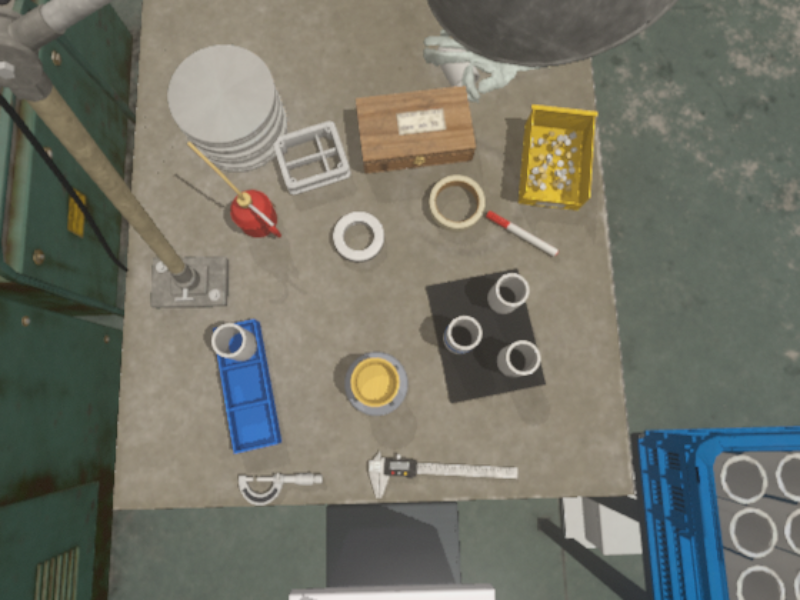

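View pics/s2.png

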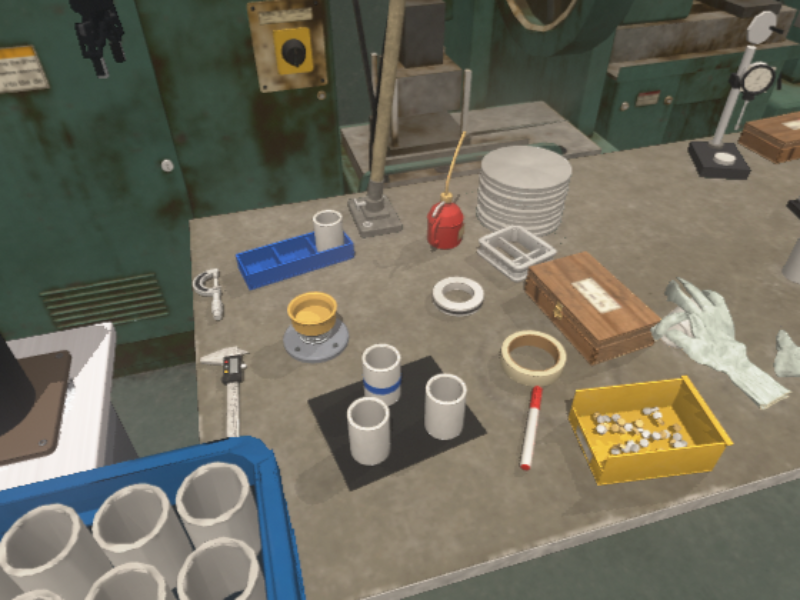

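```bash
python3 - <<'E'
from h import *
from scipy.optimize import least_squares
def circ(p,r=None):
    c0=p[:,:2].mean(0)
    f=lambda x: np.hypot(p[:,0]-x[0],p[:,1]-x[1])-(r if r else x[2])
    s=least_squares(f,list(c0)+([] if r else [30]),loss='soft_l1',f_scale=1.5); return s.x.round(1),np.abs(s.fun).mean().round(2)
bb={'top':{'far':(342,192,369,217),'near':(346,238,379,265),'sample':(307,222,340,250),'packed':(148,226,178,251),'nest':(243,250,283,287)},
'side':{'near':(245,277,273,326),'far':(295,262,326,310),'sample':(253,244,280,283),'packed':(220,147,241,178),'nest':(198,203,240,238)}}
for n in bb:
    d=np.load(n+'d.npy')
    for k,(l,t,r,b) in bb[n].items():
        m=np.zeros(d.shape,bool);m[t-3:b+3,l-3:r+3]=1
        p,u,v=pts(n,d,m)
        if k=='nest':
            q=p[(p[:,2]>64)&(p[:,2]<74)]
            print(n,k,circ(q),'box mid',(np.percentile(q,1,axis=0)+np.percentile(q,99,axis=0))/2, 'z',np.percentile(q[:,2],[5,50,95]),len(q))
            q=p[(p[:,2]>40)&(p[:,2]<49)];print('  floor',np.median(q,axis=0),len(q))
        else:
            q=p[(p[:,2]>72)&(p[:,2]<85)]
            print(n,k,circ(q),'box mid',(np.percentile(q,1,axis=0)+np.percentile(q,99,axis=0))/2,'z',np.percentile(q[:,2],[5,50,95]),len(q))
            q=p[(p[:,2]>40)&(p[:,2]<76)]; print('   outer',circ(q,26) )
    # tray
    m=np.zeros(d.shape,bool)
    if n=='top': m[215:325,140:205]=1
    else: m[155:212,158:250]=1
    p,u,v=pts(n,d,m); q=p[(p[:,2]>28)&(p[:,2]<38)&(p[:,0]<580)&(p[:,1]<275)].astype(np.float32)
    q=q[(q[:,1]>165)]
    print(n,'tray',cv2.minAreaRect(q[:,:2]),len(q),np.percentile(q,[1,99],axis=0).round(1).tolist())
E
```

```text
top far (array([ 602.2, -199.4,   23.6]), np.float64(1.46)) box mid [ 602.44092079 -199.15383314   76.60313041] z [72.85985234 76.93725683 79.82661091] 181
   outer (array([ 601.3, -197.2]), np.float64(2.52))
top near (array([ 497. , -208.6,   23.7]), np.float64(1.43)) box mid [ 497.04507651 -209.09390002   76.46807312] z [73.38954753 77.12381015 79.60239533] 190
   outer (array([ 496.6, -206.3]), np.float64(2.54))
top sample (array([ 537.5, -122.3,   23.6]), np.float64(1.42)) box mid [ 536.98536481 -122.66783244   76.29895899] z [73.95468518 77.06877101 79.36207783] 174
   outer (array([ 535.9, -120.8]), np.float64(2.61))
top packed (array([535.8, 236.9,  23.6]), np.float64(1.47)) box mid [535.63341637 237.17359651  76.90921102] z [73.85595394 77.29371882 80.38861331] 195
   outer (array([535.5, 234.6]), np.float64(2.63))
top nest (array([467.1,  16.1,  34.3]), np.float64(1.47)) box mid [467.30734259  16.83918635  67.72704278] z [64.84935815 67.01632176 69.7442168 ] 261
  floor [467.05482223  16.43160392  44.51256633] 527Traceback (most recent call last):
  File "<stdin>", line 28, in <module>
cv2.error: OpenCV(4.12.0) /io/opencv/modules/imgproc/src/convhull.cpp:143: error: (-215:Assertion failed) total >= 0 && (depth == CV_32F || depth == CV_32S) in function 'convexHull'
```

The top view (800 px scale) shows the plain bushings at (512,292) and (520,358), and the sample at (463,334). The nest is at (376,382). The tray runs from (240,325) to (255,445), with its third cell filled at the far end. In the side view the blue band is on the bushing at (381,375), which confirms it is the sample.

```bash
python3 - <<'E'
from h import *
from scipy.optimize import least_squares
def circ(p,r=None):
    c0=p[:,:2].mean(0)
    f=lambda x: np.hypot(p[:,0]-x[0],p[:,1]-x[1])-(r if r else x[2])
    s=least_squares(f,list(c0)+([] if r else [30]),loss='soft_l1',f_scale=1.5); return s.x.round(1)
bb={'top':{},
'side':{'near':(245,277,273,326),'far':(295,262,326,310),'sample':(253,244,280,283),'packed':(220,147,241,178),'nest':(198,203,240,238)}}
for n in bb:
    d=np.load(n+'d.npy')
    for k,(l,t,r,b) in bb[n].items():
        m=np.zeros(d.shape,bool);m[t-3:b+3,l-3:r+3]=1
        p,u,v=pts(n,d,m)
        lo,hi=(64,74) if k=='nest' else (73,85)
        q=p[(p[:,2]>lo)&(p[:,2]<hi)]
        print(n,k,circ(q),'box mid',(np.percentile(q,1,axis=0)+np.percentile(q,99,axis=0))/2,np.median(q[:,2]))
    im=cv2.imread(f'pics/{n}0.png')
    hsv=cv2.cvtColor(im,cv2.COLOR_BGR2HSV)
    m=np.zeros(d.shape,bool)
    if n=='top': m[215:325,140:205]=1
    else: m[155:212,158:250]=1
    m&=(hsv[...,0]>95)&(hsv[...,0]<130)&(hsv[...,1]>110)
    p,u,v=pts(n,d,m)
    q=p[(p[:,2]>31)&(p[:,2]<38)].astype(np.float32)
    print(n,'tray rim',cv2.minAreaRect(np.ascontiguousarray(q[:,:2])),len(q))
    q=p[(p[:,2]>-5)&(p[:,2]<38)].astype(np.float32)
    print(n,'tray all',cv2.minAreaRect(np.ascontiguousarray(q[:,:2])),len(q))
    # rasterize heights in tray
    c=np.zeros((5,5))
E
```

```text
top tray rim ((470.4888000488281, 223.41751098632812), (200.4170684814453, 69.55931854248047), 10.905194282531738) 313
top tray all ((474.19757080078125, 223.89891052246094), (207.98526000976562, 70.145751953125), 10.781319618225098) 2412
side near [ 497.1 -212.1   23.8] box mid [ 497.19775343 -211.55304761   76.67707771] 76.64196596855192
side far [ 602.4 -202.7   23.8] box mid [ 602.38594121 -201.87569406   76.23994126] 76.447430322728
side sample [ 523.1 -155.3   41.6] box mid [ 526.44346021 -154.67326984   76.15683751] 76.62307235174285
side packed [535.7 234.4  23.8] box mid [535.06749016 234.44791426  76.6305601 ] 76.9238712662069
side nest [467.   13.5  34.6] box mid [467.04735871  14.09554879  66.74723884] 66.87757216822791
side tray rim ((469.7608642578125, 220.94827270507812), (201.39735412597656, 74.29306030273438), 10.440226554870605) 219
side tray all ((478.1710205078125, 223.0672607421875), (220.30799865722656, 75.84877014160156), 11.059017181396484) 1690
```

>>> {"fn": "step_arm", "kwargs": {"series": [[[0, 0, 0], -0.16], [[0, 0, 0], -0.16], [[0, 0, 0], -0.16], [[0, 0, 0], 0]], "grip": 100, "squeeze": 40}}

```text
t: 1.2
ee_pos: [193.5, 646.7, 199.3]
orientation: [-3.142, 0.0, -2.954]
wrist_force: [0.4, 0.2, 1.0]
finger_gap: 1.001
```

```bash
cat > go.py <<'E'
from h import *
import sys
from scipy.spatial.transform import Rotation as Ro
def st():
    s=env.get_state(); R=Ro.from_euler('xyz',s['orientation']).as_matrix()
    print('t',round(s['t'],2),'pos',s['ee_pos'].round(1),'rpy',s['orientation'].round(3),'q',s['qpos'].round(2),'F',s['wrist_force'].round(1),'gap',round(s['finger_gap'],3)); return s,R
if __name__=='__main__':
    s,R=st(); p=s['ee_pos']
    for a in sys.argv[1:]:
        g=np.array(list(map(float,a.split(','))))
        dd=R.T@(g-p)/10; print(a,'cm tool:',dd.round(2),'rows',np.ceil(np.linalg.norm(dd)/6).astype(int)); p=g
E
python3 go.py 450,200,200 497,-210.3,200
```

```text
t 1.2 pos [193.5 646.7 199.3] rpy [-3.142  0.    -2.954] q [ 1.13  0.29  1.58 -0.    1.28 -0.63] F [0.4 0.2 1. ] gap 1.001
450,200,200 cm tool: [-16.88 -48.67  -0.07] rows 9
497,-210.3,200 cm tool: [  3.03 -41.19   0.  ] rows 7
```

>>> {"fn": "step_arm", "kwargs": {"series": [[[-1.88, -5.41, 0], 0], [[-1.88, -5.41, 0], 0], [[-1.88, -5.41, 0], 0], [[-1.88, -5.41, 0], 0], [[-1.88, -5.41, 0], 0]]}}

```text
t: 1.82
ee_pos: [337.4, 397.1, 199.7]
orientation: [3.141, 0.001, -2.955]
wrist_force: [-0.5, 0.2, -0.3]
finger_gap: 0.998
```

>>> {"fn": "step_arm", "kwargs": {"series": [[[-1.88, -5.41, 0], 0], [[-1.88, -5.41, 0], 0], [[-1.88, -5.41, 0], 0], [[-1.88, -5.41, 0], 0], [[0.43, -5.88, 0], 0]]}}

```text
t: 2.45
ee_pos: [459.4, 139.9, 199.9]
orientation: [-3.141, 0.001, -2.955]
wrist_force: [0.3, 0.3, 0.4]
finger_gap: 1.003
```

>>> {"fn": "step_arm", "kwargs": {"series": [[[0.43, -5.88, 0], 0], [[0.43, -5.88, 0], 0], [[0.43, -5.88, 0], 0], [[0.43, -5.88, 0], 0], [[0.43, -5.88, 0], 0]]}}

```text
t: 3.08
ee_pos: [492.3, -153.1, 199.8]
orientation: [-3.141, 0.001, -2.956]
wrist_force: [0.6, -0.7, 0.0]
finger_gap: 1.001
```

>>> {"fn": "step_arm", "kwargs": {"series": [[[0.43, -5.88, 0], 0], [[0, 0, 0], 0]]}}

```text
t: 3.32
ee_pos: [499.1, -213.3, 199.5]
orientation: [-3.141, 0.0, -2.96]
wrist_force: [0.6, 0.8, -0.2]
finger_gap: 0.999
```

```bash
python3 go.py 497,-210.3,120 497,-210.3,44
```

```text
t 3.33 pos [ 499.1 -213.3  199.5] rpy [-3.141  0.    -2.96 ] q [-0.59 -0.01  1.9  -0.    1.24 -2.34] F [ 0.6  0.8 -0.2] gap 0.999
497,-210.3,120 cm tool: [0.15 0.34 7.95] rows 2
497,-210.3,44 cm tool: [0.   0.01 7.6 ] rows 2
```

>>> {"fn": "step_arm", "kwargs": {"series": [[[0, 0, 0], 0], [[0, 0, 2], 0], [[0, 0, 2], 0]]}}

```text
t: 3.7
ee_pos: [499.4, -207.9, 159.3]
orientation: [-3.141, 0.001, -2.951]
wrist_force: [-0.8, 0.1, 0.6]
finger_gap: 0.998
```

```bash
python3 - <<'E'
from h import *
im,d=snap('side','s3.png'); np.save('sd3.npy',d)
im2,d2=snap('top','t3.png')
cv2.imwrite('pics/s3b.png',cv2.resize(im[180:340,180:380,::-1],(800,640))[:600]);cv2.imwrite('pics/t3b.png',cv2.resize(im2[150:300,280:430,::-1],(600,600)))
E
python3 go.py 497,-210.3,44
```

```text
t 3.8 pos [ 497.6 -206.9  156.8] rpy [ 3.138 -0.004 -2.951] q [-0.58  0.03  1.95  0.    1.17 -2.34] F [-0.1  1.4  0.3] gap 0.998
497,-210.3,44 cm tool: [ 0.08 -0.37 11.28] rows 2
```

View pics/s3b.png

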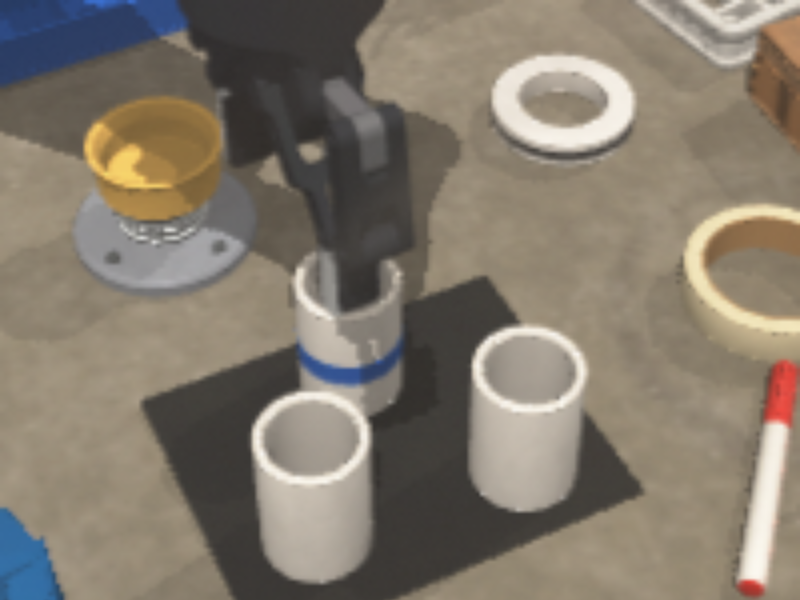

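View pics/t3b.png

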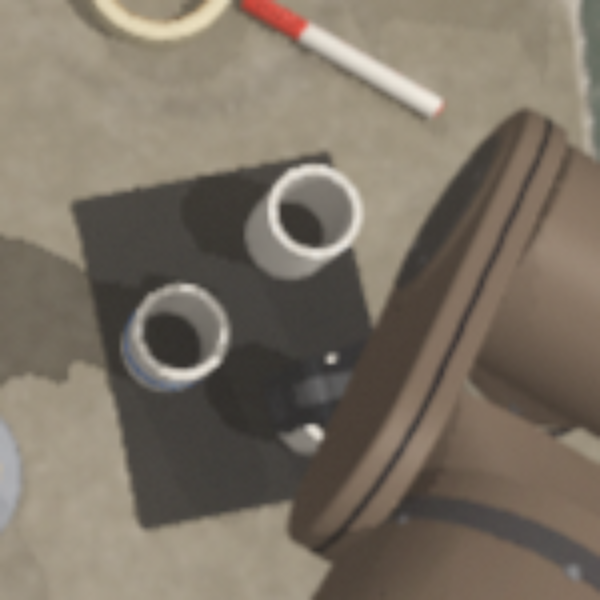

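The side view shows the open gripper above and behind the near bushing at (312,440) in the crop. The banded bushing at (350,360) and the far one at (528,380) are clear of the fingers.

>>> {"fn": "step_arm", "kwargs": {"series": [[[0, 0, 0], 0], [[0, 0, 0], 0]]}}

```text
t: 4.05
ee_pos: [499.8, -209.5, 160.7]
orientation: [-3.14, 0.002, -2.952]
wrist_force: [0.2, 0.5, 0.0]
finger_gap: 0.995
```

```bash
python3 go.py 497,-210.3,44
```

```text
t 4.05 pos [ 499.8 -209.5  160.7] rpy [-3.140e+00  2.000e-03 -2.952e+00] q [-0.58  0.03  1.94  0.    1.17 -2.34] F [0.2 0.5 0. ] gap 0.995
497,-210.3,44 cm tool: [ 3.100e-01 -1.000e-02  1.167e+01] rows 2
```

>>> {"fn": "step_arm", "kwargs": {"series": [[[0.2, 0, 3], 0], [[0, 0, 3], 0], [[0, 0, 3], 0], [[0, 0, 2.5], 0], [[0, 0, 0], 0]]}}

```text
t: 4.68
ee_pos: [496.0, -209.2, 43.0]
orientation: [3.139, -0.003, -2.952]
wrist_force: [0.6, -0.2, -0.1]
finger_gap: 1.002
```

>>> {"fn": "step_arm", "kwargs": {"series": [[[0, 0, 0], 0], [[0, 0, 0], 0]]}}

```text
t: 4.92
ee_pos: [498.4, -210.8, 46.2]
orientation: [-3.139, 0.002, -2.952]
wrist_force: [0.3, 0.1, -0.4]
finger_gap: 0.997
```

```bash
python3 go.py 497,-210.3,44;python3 - <<'E'
from h import *
im,d=snap('side','s4.png'); np.save('sd4.npy',d)
cv2.imwrite('pics/s4b.png',cv2.resize(im[180:340,180:380,::-1],(800,640))[40:])
E
```

```text
t 4.92 pos [ 498.4 -210.8   46.2] rpy [-3.139e+00  2.000e-03 -2.952e+00] q [-0.59  0.17  2.02  0.    0.95 -2.35] F [ 0.3  0.1 -0.4] gap 0.997
497,-210.3,44 cm tool: [0.12 0.07 0.22] rows 1
```

View pics/s4b.png

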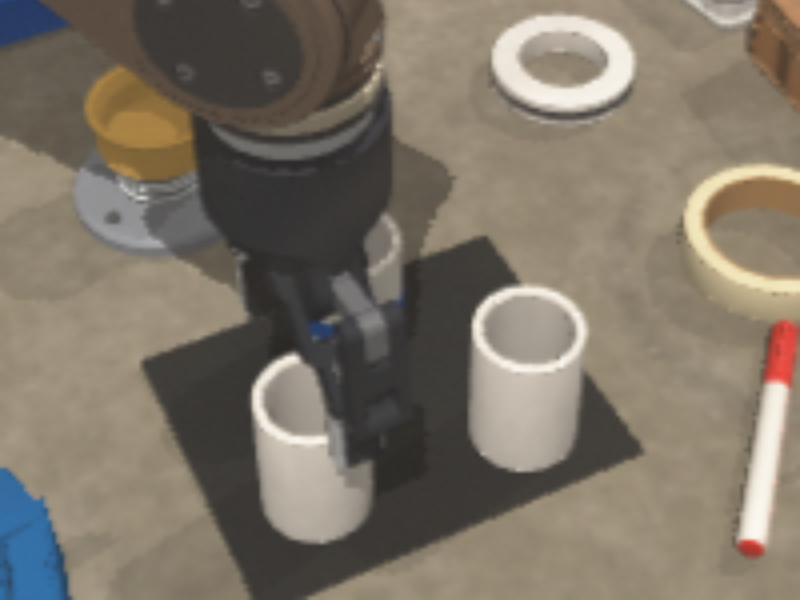

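```bash
python3 - <<'E'
from h import *
d=np.load('sd4.npy'); m=np.zeros(d.shape,bool); m[240:320,240:290]=1
p,u,v=pts('side',d,m)
# project into tool frame about TCP (497.5,-210.5,45)
yaw=-2.952; x=np.array([np.cos(yaw),np.sin(yaw)]);y=np.array([np.sin(yaw),-np.cos(yaw)])
q=p[:,:2]-[497.5,-210.5]; a=q@x;b=q@y
for lo,hi in((40,50),(50,60),(60,70),(70,80)):
    s=(p[:,2]>lo)&(p[:,2]<hi)&(b>31)&(b<70)
    s2=(p[:,2]>lo)&(p[:,2]<hi)&(b<-31)&(b>-70)
    for k in(s,s2):
        if k.sum()>3: print(lo,hi,k.sum(),'x',np.percentile(a[k],[2,50,98]).round(1),'y',np.percentile(b[k],[2,50,98]).round(1))
E
```

```text
40 50 18 x [-74.1 -36.7 -33.6] y [56.6 59.  64.9]
50 60 17 x [-73.9 -64.7 -38.9] y [50.  54.  58.4]
60 70 28 x [-74.1 -65.  -57.4] y [51.2 53.7 58.7]
70 80 47 x [-78.5 -67.9 -55.4] y [51.  55.6 69.6]
```

```bash
python3 - <<'E'
from h import *
d=np.load('sd4.npy')
im=cv2.imread('pics/s4.png')
m=np.zeros(d.shape,bool); m[255:310,255:290]=1
m&=(im.max(2)<110)
p,u,v=pts('side',d,m)
for r in range(262,306,4):
    k=v==r
    print(r,[(int(uu),*map(int,pp)) for uu,pp in zip(u[k],p[k])][::3])
E
```

```text
262 [(255, 491, -239, 179), (258, 493, -251, 191), (261, 497, -253, 192), (270, 512, -250, 184), (280, 572, -99, 4), (283, 579, -100, 3), (286, 586, -99, 0), (289, 591, -103, 2)]
266 [(255, 490, -239, 170), (258, 493, -249, 180), (261, 496, -254, 184), (264, 500, -257, 186), (273, 519, -242, 164), (276, 516, -270, 195), (279, 520, -271, 195), (282, 574, -109, 1), (285, 580, -110, 1), (288, 585, -114, 2)]
270 [(255, 489, -244, 167), (258, 495, -237, 156), (263, 524, -146, 46), (266, 500, -273, 195), (269, 504, -275, 195), (278, 517, -276, 192), (281, 568, -120, 2), (284, 574, -122, 3), (287, 580, -123, 2)]
274 [(255, 488, -248, 162), (258, 516, -137, 27), (261, 498, -242, 152), (264, 496, -276, 191), (267, 499, -279, 193), (270, 504, -279, 191), (273, 509, -279, 189), (276, 513, -278, 187), (279, 518, -277, 184), (282, 567, -130, 2), (285, 573, -131, 0), (288, 579, -134, 2)]
278 [(255, 487, -251, 155), (258, 491, -254, 158), (261, 496, -253, 155), (264, 496, -274, 179), (267, 498, -282, 187), (270, 504, -279, 183), (273, 508, -279, 181), (276, 513, -279, 179), (279, 517, -279, 178), (
[... 643 characters left out ...]
273, 509, -273, 145), (276, 513, -276, 147), (279, 517, -281, 152), (282, 521, -281, 151), (285, 561, -171, 1), (288, 566, -174, 3)]
294 [(263, 495, -266, 131), (266, 497, -278, 145), (269, 500, -285, 154), (272, 505, -281, 146), (275, 510, -283, 147), (278, 515, -282, 144), (281, 519, -282, 143), (284, 556, -180, 2), (287, 562, -182, 2)]
298 [(266, 500, -265, 119), (269, 499, -287, 147), (272, 504, -285, 142), (275, 509, -285, 140), (278, 542, -185, 0), (281, 548, -188, 2), (284, 553, -189, 1), (287, 559, -191, 2)]
302 [(266, 499, -265, 108), (269, 503, -268, 110), (272, 509, -265, 104), (275, 534, -193, 2), (278, 540, -194, 0), (281, 545, -196, 1), (285, 552, -199, 2), (288, 558, -201, 2)]
```

```bash
python3 - <<'E'
from h import *
im=cv2.imread('pics/s4.png'); d=np.load('sd4.npy')
cv2.imwrite('pics/s4c.png',cv2.resize(im[255:335,230:310],(600,600),interpolation=cv2.INTER_CUBIC))
m=np.zeros(d.shape,bool); m[285:312,258:284]=1
p,u,v=pts('side',d,m)
for r in range(286,312,3):
    k=v==r
    print(r,[(int(uu),*map(int,pp)) for uu,pp in zip(u[k],p[k])][::2])
P=viewer.camera_params('side')
w=P['world_to_cam'];K=P['K']
for X in((497.5,-210.5,45),(497+10.6,-210-56,58),(497+8,-210-42,58),(497,-210,78)):
    c=w@np.r_[X,1];c=K@c[:3];print(X,c[:2]/c[2])
E
```

```text
286 [(258, 503, -191, 58), (260, 493, -256, 140), (262, 494, -263, 148), (264, 498, -262, 145), (266, 497, -278, 165), (268, 499, -284, 171), (270, 502, -282, 168), (272, 506, -281, 166), (274, 509, -281, 164), (276, 512, -282, 164), (278, 516, -280, 160), (280, 519, -280, 160), (282, 558, -161, 3)]
289 [(258, 503, -190, 49), (260, 506, -190, 48), (262, 494, -265, 143), (264, 497, -264, 141), (266, 497, -279, 159), (268, 499, -283, 164), (270, 502, -281, 160), (272, 509, -269, 143), (274, 511, -273, 146), (276, 514, -275, 148), (278, 517, -276, 149), (280, 518, -280, 153), (282, 522, -281, 152)]
292 [(258, 502, -190, 40), (260, 506, -191, 40), (262, 493, -266, 137), (264, 496, -269, 140), (266, 497, -278, 151), (268, 498, -285, 158), (270, 502, -285, 157), (272, 506, -278, 147), (274, 509, -280, 149), (276, 512, -281, 149), (278, 516, -279, 146), (280, 518, -282, 147), (282, 521, -283, 147)]
295 [(258, 502, -190, 31), (260, 506, -191, 31), (262, 495, -259, 121), (264, 497, -262, 123), (266, 497, -277, 142), (268, 499, -283, 149), (270, 501, -285, 151), (272, 505, -284, 148), (274, 50
[... 1036 characters left out ...]
, 499, -236, 56), (264, 502, -237, 56), (266, 506, -234, 51), (268, 510, -233, 47), (270, 514, -230, 42), (272, 520, -222, 29), (274, 529, -203, 1), (276, 533, -204, 0), (278, 536, -207, 3), (280, 540, -207, 2), (282, 543, -208, 2)]
310 [(258, 491, -235, 50), (260, 495, -235, 48), (262, 498, -236, 48), (264, 502, -236, 46), (266, 506, -234, 42), (268, 510, -232, 38), (270, 514, -230, 33), (272, 520, -222, 20), (274, 527, -210, 2), (276, 531, -212, 2), (278, 534, -213, 2), (280, 538, -214, 2), (282, 541, -214, 1)]
(497.5, -210.5, 45) [257.75848538 299.70268985]
(507.6, -266, 58) [271.32572505 319.25728574]
(505, -252, 58) [267.65891779 312.96270453]
(497, -210, 78) [256.66389428 288.0460311 ]
```

View pics/s4c.png

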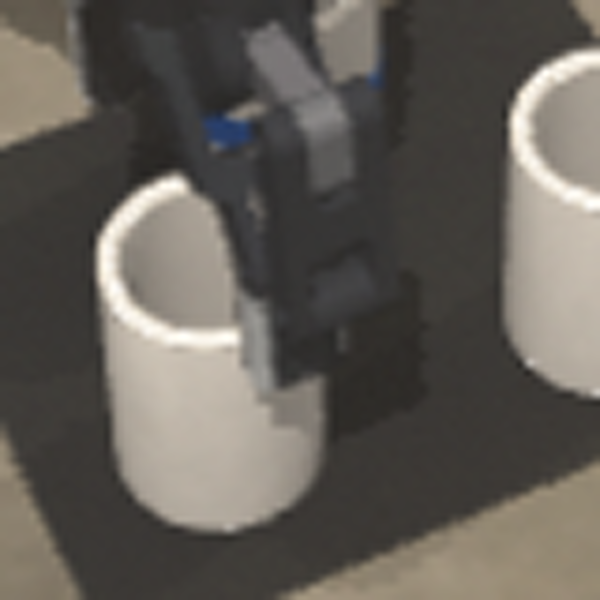

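The fingertips look about 25 mm higher in the picture than the stated TCP implies. Before gripping, I'll lift clear, shut the fingers and measure the tip directly.

>>> {"fn": "step_arm", "kwargs": {"series": [[[0, 0, -3], 0], [[0, 0, -3], 0], [[0, 0, -2], 0], [[0, 0, 0], 0], [[0, 0, 0], 0]], "grip": 0}}

```text
t: 5.6
ee_pos: [496.7, -209.8, 123.8]
orientation: [3.141, -0.001, -2.952]
wrist_force: [0.4, 0.0, -0.2]
finger_gap: 0.001
```

>>> {"fn": "step_arm", "kwargs": {"series": [[[0, 0, 0], 0], [[0, 0, 0], 0]]}}

```text
t: 5.85
ee_pos: [496.6, -209.7, 123.3]
orientation: [3.14, -0.001, -2.952]
wrist_force: [-0.2, -0.2, 0.3]
finger_gap: 0.001
```

```bash
python3 - <<'E'
from h import *
from go import st
im,d=snap('side','s5.png')
s,R=st(); print(env.pinch_z)
cv2.imwrite('pics/s5c.png',cv2.resize(im[215:315,220:320,::-1],(600,600),interpolation=cv2.INTER_CUBIC))
P=viewer.camera_params('side');w=P['world_to_cam'];K=P['K']
c=w@np.r_[s['ee_pos'],1];c=K@c[:3];print('tcp px',c[:2]/c[2],c[2])
m=np.zeros(d.shape,bool); m[230:300,250:275]=1
p,u,v=pts('side',d,m)
for r in range(232,300,4):
    k=v==r
    print(r,[(int(uu),*map(int,pp)) for uu,pp in zip(u[k],p[k])][::3])
E
```

```text
t 5.9 pos [ 496.8 -209.8  123.5] rpy [ 3.141e+00 -1.000e-03 -2.952e+00] q [-0.59  0.07  1.98 -0.    1.1  -2.35] F [ 0.1 -0.4  0.5] gap 0.002
18.700000000000003
tcp px [255.36856915 270.96870495] 698.320893891447
232 [(250, 488, -230, 236), (253, 490, -241, 246), (256, 493, -247, 250), (259, 499, -240, 242), (262, 500, -254, 255), (265, 504, -256, 256), (268, 574, 0, 0), (271, 580, -2, 0), (274, 587, -1, -2)]
236 [(250, 488, -227, 225), (253, 493, -227, 223), (256, 497, -226, 222), (259, 502, -226, 219), (262, 499, -258, 251), (265, 503, -261, 252), (268, 508, -260, 250), (271, 514, -252, 240), (274, 583, -16, 0)]
240 [(250, 488, -228, 217), (253, 494, -216, 204), (256, 499, -219, 206), (259, 495, -256, 242), (262, 500, -255, 240), (265, 502, -265, 249), (268, 506, -266, 248), (271, 510, -267, 248), (274, 514, -267, 247)]
244 [(250, 487, -228, 209), (253, 491, -229, 208), (256, 492, -250, 229), (259, 493, -263, 241), (262, 496, -270, 247), (265, 500, -271, 247), (268, 504, -271, 246), (271, 509, -270, 244), (274, 513, -270, 243)]
248 [(250, 486, -228, 201), (253, 489, -241, 212), (256
[... 1821 characters left out ...]
9, 63), (259, 505, -191, 64), (262, 510, -194, 65), (265, 514, -199, 70), (268, 518, -205, 76), (271, 539, -147, 0), (274, 544, -153, 5)]
288 [(250, 488, -191, 58), (254, 496, -187, 51), (257, 501, -190, 53), (260, 506, -192, 53), (263, 511, -194, 54), (266, 516, -201, 60), (269, 518, -214, 75), (272, 538, -159, 1)]
292 [(250, 487, -190, 46), (253, 493, -190, 44), (256, 499, -189, 41), (259, 504, -190, 40), (262, 510, -192, 40), (265, 514, -198, 46), (268, 518, -206, 54), (271, 519, -224, 76), (274, 539, -169, 0)]
296 [(250, 486, -192, 36), (253, 493, -188, 30), (256, 498, -189, 28), (259, 504, -190, 28), (263, 511, -194, 31), (266, 508, -230, 76), (269, 513, -229, 74), (272, 522, -217, 55)]
```

View pics/s5c.png

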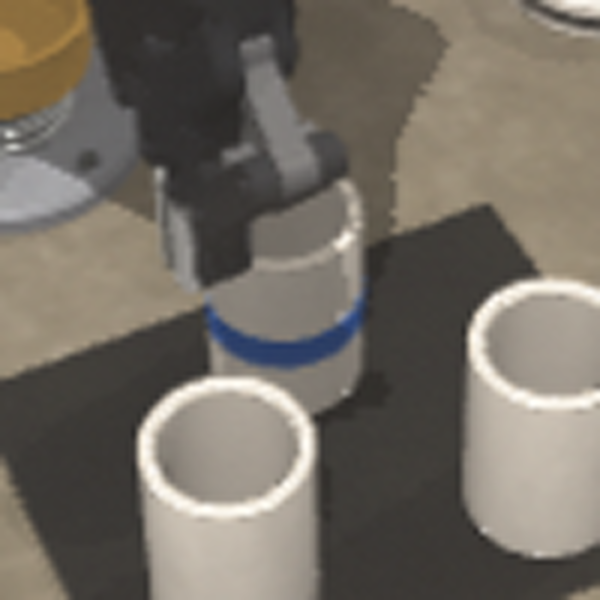

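Column and y agree with the state. The shut tip measures z≈157 while the reported TCP is 123.5, so the real tips sit about 32 mm higher than reported. The open-finger view gave the same figure. A reported TCP of z=15 is safe if either the camera or the state is right, so I'll grip there.

>>> {"fn": "step_arm", "kwargs": {"series": [[[0, 0, 0], 0], [[0, 0, 0], 0], [[0, 0, 0], 0], [[0, 0, 3], 0], [[0, 0, 3], 0]], "grip": 100}}

```text
t: 6.52
ee_pos: [497.6, -210.3, 64.3]
orientation: [-3.14, 0.001, -2.952]
wrist_force: [-0.1, 0.6, 0.1]
finger_gap: 1.003
```

>>> {"fn": "step_arm", "kwargs": {"series": [[[0, 0, 2], 0], [[0, 0, 1.5], 0], [[0, 0, 1.3], 0], [[0, 0, 0], 0], [[0, 0, 0], 0]]}}

```text
t: 7.15
ee_pos: [497.7, -210.4, 17.0]
orientation: [-3.141, 0.001, -2.952]
wrist_force: [-0.3, -0.4, -0.0]
finger_gap: 1.002
```

```bash
python3 - <<'E'
from h import *
from go import st
im,d=snap('side','s6.png')
s,R=st()
cv2.imwrite('pics/s6c.png',cv2.resize(im[230:330,220:320,::-1],(600,600),interpolation=cv2.INTER_CUBIC))
E
```

```text
t 7.2 pos [ 497.8 -210.5   17.2] rpy [-3.140e+00  1.000e-03 -2.952e+00] q [-0.59  0.22  2.03  0.    0.89 -2.35] F [-0.8 -0.6 -0.3] gap 0.999
```

View pics/s6c.png

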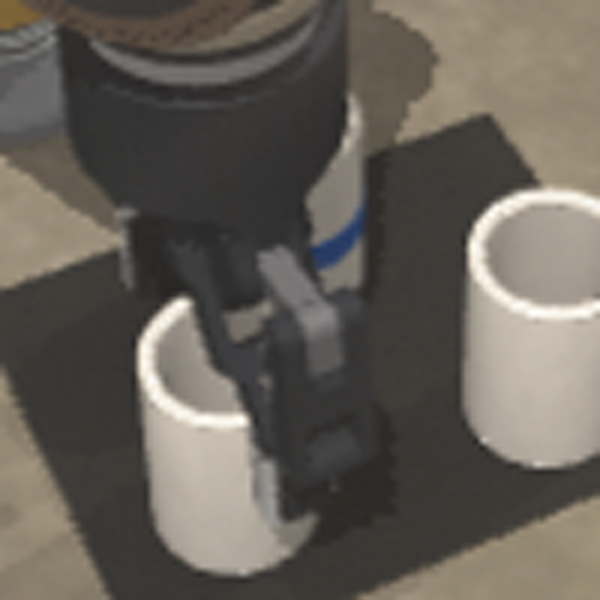

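The finger straddles the near bushing at (265,490) in the crop, with its tip about mid-height. Closing.

>>> {"fn": "step_arm", "kwargs": {"series": [[[0, 0, 0], 0], [[0, 0, 0], 0], [[0, 0, 0], 0], [[0, 0, 0], 0]], "grip": 0}}

```text
t: 7.7
ee_pos: [497.6, -210.2, 17.0]
orientation: [-3.141, 0.001, -2.952]
wrist_force: [-0.1, -0.3, 4.5]
finger_gap: 0.597
```

>>> {"fn": "step_arm", "kwargs": {"series": [[[0, 0, -1], 0], [[0, 0, -1], 0], [[0, 0, 0], 0]]}}

```text
t: 8.07
ee_pos: [497.8, -210.5, 37.5]
orientation: [-3.14, 0.002, -2.952]
wrist_force: [0.3, -0.4, -2.1]
finger_gap: 0.595
```

```bash
python3 - <<'E'
from h import *
from go import st
im,d=snap('side','s7.png')
s,R=st()
cv2.imwrite('pics/s7c.png',cv2.resize(im[230:330,220:320,::-1],(600,600),interpolation=cv2.INTER_CUBIC))
E
```

```text
t 8.12 pos [ 497.4 -210.2   36.8] rpy [-3.141e+00  1.000e-03 -2.952e+00] q [-0.59  0.19  2.02 -0.    0.93 -2.35] F [-0.5  0.3 -1.3] gap 0.597
```

View pics/s7c.png

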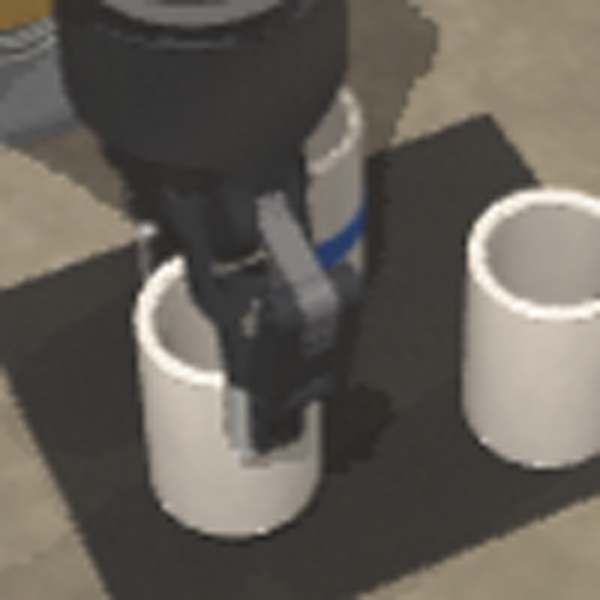

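The near bushing is gripped (opening 0.597 × 85 ≈ 51 mm) and lifted 20 mm. Its foot is at TCP−14 mm.

>>> {"fn": "step_arm", "kwargs": {"series": [[[0, 0, -4], 0], [[0, 0, -4], 0], [[0, 0, -4], 0], [[0, 2, -1], 0], [[0, 4, 0], 0]]}}

```text
t: 8.75
ee_pos: [485.6, -150.3, 166.2]
orientation: [3.141, 0.0, -2.954]
wrist_force: [-0.5, 1.0, -1.7]
finger_gap: 0.593
```

```bash
python3 go.py 471,222.5,170
```

```text
t 8.75 pos [ 485.6 -150.3  166.2] rpy [ 3.141  0.    -2.954] q [-0.5  -0.05  2.01  0.    1.18 -2.26] F [-0.5  1.  -1.7] gap 0.593
471,222.5,170 cm tool: [-5.51 36.9  -0.38] rows 7
```

>>> {"fn": "step_arm", "kwargs": {"series": [[[-0.75, 5, 0], 0], [[-0.75, 5, 0], 0], [[-0.75, 5, 0], 0], [[-0.75, 5, 0], 0], [[-0.75, 5, 0], 0]]}}

```text
t: 9.38
ee_pos: [473.2, 104.0, 164.1]
orientation: [3.141, -0.003, -2.952]
wrist_force: [0.2, 0.9, -1.8]
finger_gap: 0.593
```

>>> {"fn": "step_arm", "kwargs": {"series": [[[-0.75, 5, 0], 0], [[-0.75, 4, 0], 0], [[0, 2, 0], 0], [[0, 0, 0], 0], [[0, 0, 0], 0]]}}

```text
t: 10.0
ee_pos: [468.5, 212.0, 165.0]
orientation: [-3.141, -0.002, -2.952]
wrist_force: [-0.6, -0.4, -0.4]
finger_gap: 0.596
```

```bash
python3 go.py 471,222.5,60
```

```text
t 10.0 pos [468.5 212.  165. ] rpy [-3.141e+00 -2.000e-03 -2.952e+00] q [ 0.23 -0.04  2.   -0.    1.18 -1.53] F [-0.6 -0.4 -0.4] gap 0.596
471,222.5,60 cm tool: [-0.46  0.99 10.5 ] rows 2
```

>>> {"fn": "step_arm", "kwargs": {"series": [[[-0.4, 1, 3], 0], [[0, 0, 3], 0], [[0, 0, 3], 0], [[0, 0, 0], 0], [[0, 0, 0], 0]]}}

```text
t: 10.62
ee_pos: [472.6, 222.5, 77.3]
orientation: [-3.142, 0.001, -2.953]
wrist_force: [0.9, -0.1, -0.9]
finger_gap: 0.593
```

```bash
python3 - <<'E'
from h import *
from go import st
im,d=snap('side','s8.png'); im2,d2=snap('top','t8.png')
s,R=st()
cv2.imwrite('pics/s8c.png',cv2.resize(im[120:220,160:260,::-1],(600,600),interpolation=cv2.INTER_CUBIC))
cv2.imwrite('pics/t8c.png',cv2.resize(im2[215:335,120:240,::-1],(600,600),interpolation=cv2.INTER_CUBIC))
E
python3 go.py 471,222.5,19
```

```text
t 10.72 pos [473.2 222.9  78.2] rpy [ 3.141e+00  3.000e-03 -2.953e+00] q [ 0.25  0.09  2.04 -0.    1.01 -1.51] F [-0.4 -0.1 -1.7] gap 0.593
t 10.72 pos [473.2 222.9  78.2] rpy [ 3.141e+00  3.000e-03 -2.953e+00] q [ 0.25  0.09  2.04 -0.    1.01 -1.51] F [-0.4 -0.1 -1.7] gap 0.593
471,222.5,19 cm tool: [ 0.24 -0.    5.92] rows 1
```

View pics/s8c.png

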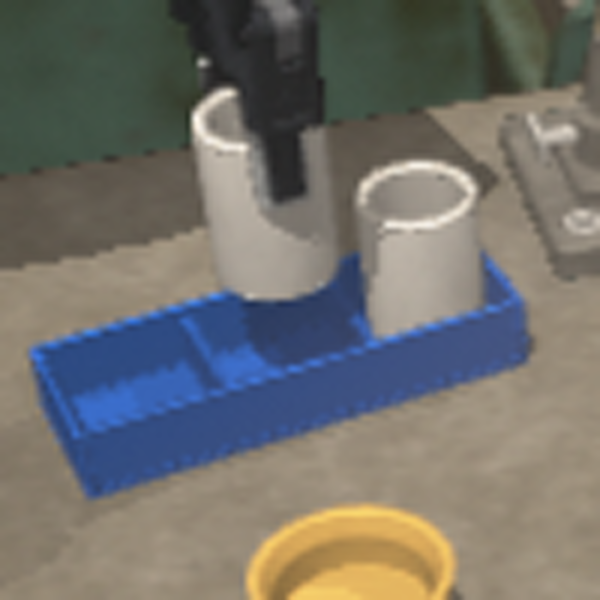

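View pics/t8c.png

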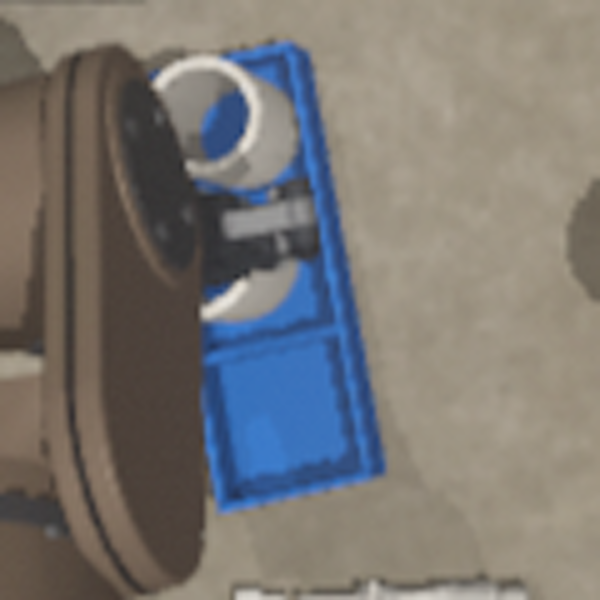

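```bash
cat > rim.py <<'E'
from h import *
from scipy.optimize import least_squares
def rimfit(n,d,box,zlo,zhi,r=26):
    l,t,rr,b=box; m=np.zeros(d.shape,bool); m[t:b,l:rr]=1
    im=cv2.imread(rimfit.png); m&=(im.min(2)>90)&((im.max(2).astype(int)-im.min(2))<50)
    p,u,v=pts(n,d,m); q=p[(p[:,2]>zlo)&(p[:,2]<zhi)]
    s=least_squares(lambda x:np.hypot(q[:,0]-x[0],q[:,1]-x[1])-r,[q[:,0].mean(),q[:,1].mean()+20],loss='soft_l1',f_scale=1.5)
    return s.x.round(1),np.abs(s.fun).mean().round(2),len(q)
E
python3 - <<'E'
from rim import *
im,d=viewer.get_image('side'); cv2.imwrite('pics/s9.png',im[:,:,::-1]); rimfit.png='pics/s9.png'
print('held outer', rimfit('side',d,(190,138,220,172),66,115))
print('packed outer', rimfit('side',d,(218,145,243,178),35,70))
from go import st; st()
E
```

```text
held outer (array([473.6, 221.8]), np.float64(1.31), 347)
packed outer (array([536. , 235.6]), np.float64(1.91), 299)
t 10.78 pos [473.1 223.   78.1] rpy [ 3.141e+00  3.000e-03 -2.953e+00] q [ 0.25  0.09  2.04 -0.    1.01 -1.51] F [ 1.1  0.  -2.1] gap 0.591
```

>>> {"fn": "step_arm", "kwargs": {"series": [[[0.2, 0, 2], 0], [[0, 0, 2], 0], [[0, 0, 1], 0], [[0, 0, 0.4], 0], [[0, 0, 0], 0]]}}

```text
t: 11.4
ee_pos: [470.3, 222.7, 22.8]
orientation: [3.142, 0.001, -2.952]
wrist_force: [-0.0, -1.1, -0.9]
finger_gap: 0.594
```

>>> {"fn": "step_arm", "kwargs": {"series": [[[0, 0, 0], 0], [[0, 0, 0], 0]]}}

```text
t: 11.65
ee_pos: [470.3, 222.7, 22.9]
orientation: [3.142, 0.001, -2.952]
wrist_force: [0.5, 0.3, -0.8]
finger_gap: 0.595
```

```bash
python3 go.py 471,222.5,19
```

```text
t 11.65 pos [470.3 222.7  22.9] rpy [ 3.142e+00  1.000e-03 -2.952e+00] q [ 0.25  0.17  2.07 -0.    0.9  -1.51] F [ 0.5  0.3 -0.8] gap 0.595
471,222.5,19 cm tool: [-0.07 -0.03  0.39] rows 1
```

Small downward steps until the floor is felt.

>>> {"fn": "step_arm", "kwargs": {"series": [[[0, 0, 0.3], 0], [[0, 0, 0.2], 0], [[0, 0, 0], 0]]}}

```text
t: 12.02
ee_pos: [470.0, 222.6, 18.0]
orientation: [-3.141, -0.0, -2.952]
wrist_force: [-1.5, -0.9, 4.7]
finger_gap: 0.595
```

Floor contact (+4.7 N) at the expected TCP height of 18 mm. Releasing.

>>> {"fn": "step_arm", "kwargs": {"series": [[[0, 0, 0], 0], [[0, 0, 0], 0], [[0, 0, 0], 0], [[0, 0, -3], 0], [[0, 0, -4], 0]], "grip": 100}}

```text
t: 12.65
ee_pos: [468.6, 222.2, 86.7]
orientation: [-3.141, -0.003, -2.952]
wrist_force: [0.8, 1.0, -0.6]
finger_gap: 1.0
```

>>> {"fn": "step_arm", "kwargs": {"series": [[[0, 0, -4], 0], [[0, -1, -3], 0], [[0, -4, -1], 0], [[0, -5, 0], 0], [[0, -5, 0], 0]]}}

```text
t: 13.28
ee_pos: [498.2, 74.0, 167.7]
orientation: [-3.141, 0.001, -2.952]
wrist_force: [0.9, 0.5, -0.1]
finger_gap: 1.001
```

```bash
python3 - <<'E'
from rim import *
im,d=viewer.get_image('side'); cv2.imwrite('pics/s10.png',im[:,:,::-1]); rimfit.png='pics/s10.png'
print('placed outer', rimfit('side',d,(195,150,222,185),36,72),rimfit('side',d,(198,150,222,185),73,84,23.5))
cv2.imwrite('pics/s10c.png',cv2.resize(im[120:220,160:260,::-1],(600,600),interpolation=cv2.INTER_CUBIC))
E
python3 go.py 602.3,-201,165
```

```text
placed outer (array([470.7, 220.6]), np.float64(2.78), 349) (array([472. , 220.6]), np.float64(4.98), 120)
t 13.32 pos [499.4  69.  167.6] rpy [-3.137e+00  1.000e-03 -2.955e+00] q [-0.06 -0.07  2.02 -0.    1.19 -1.82] F [ 1.6 -3.5 -0.3] gap 0.996
602.3,-201,165 cm tool: [ -5.11 -28.43   0.39] rows 5
```

View pics/s10c.png

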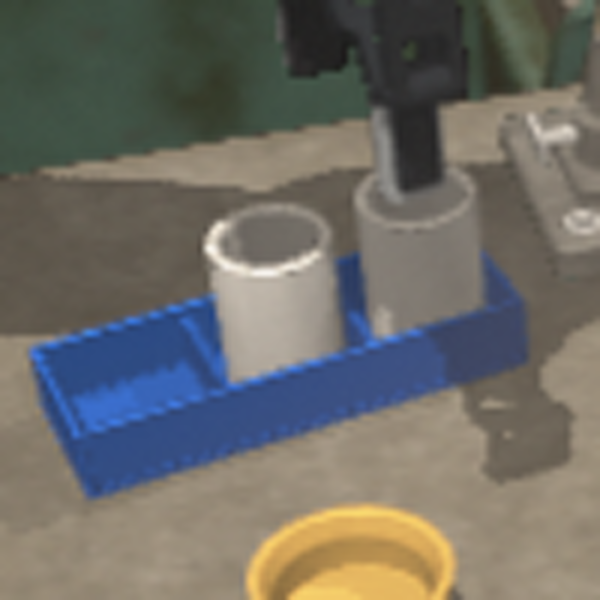

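The first bushing stands upright in the middle cell at (270,300), and the packed one is untouched. Next is the far bushing.

>>> {"fn": "step_arm", "kwargs": {"series": [[[-1, -5, 0], 0], [[-1, -5, 0], 0], [[-1, -5, 0], 0], [[-1, -5, 0], 0], [[-1, -5, 0], 0]]}}

```text
t: 13.95
ee_pos: [594.6, -162.3, 167.1]
orientation: [3.141, 0.0, -2.953]
wrist_force: [-0.0, 0.1, 0.8]
finger_gap: 0.996
```

>>> {"fn": "step_arm", "kwargs": {"series": [[[0, -3, 0], 0], [[0, 0, 0], 0], [[0, 0, 0], 0]]}}

```text
t: 14.32
ee_pos: [599.5, -189.5, 166.9]
orientation: [3.141, -0.001, -2.952]
wrist_force: [-0.4, 0.2, 0.1]
finger_gap: 1.001
```

```bash
python3 go.py 602.3,-201,70 602.3,-201,17
```

```text
t 14.32 pos [ 599.5 -189.5  166.9] rpy [ 3.141e+00 -1.000e-03 -2.952e+00] q [-0.47  0.21  1.72  0.    1.2  -2.23] F [-0.4  0.2  0.1] gap 1.001
602.3,-201,70 cm tool: [-0.07 -1.19  9.68] rows 2
602.3,-201,17 cm tool: [-0.   -0.01  5.3 ] rows 1
```

>>> {"fn": "step_arm", "kwargs": {"series": [[[-0.1, -1.2, 2], 0], [[0, 0, 3], 0], [[0, 0, 3], 0], [[0, 0, 0], 0], [[0, 0, 0], 0]]}}

```text
t: 14.95
ee_pos: [603.4, -201.9, 87.8]
orientation: [-3.141, 0.001, -2.952]
wrist_force: [0.8, -0.1, 0.1]
finger_gap: 1.0
```

```bash
python3 go.py 602.3,-201,17
```

```text
t 14.95 pos [ 603.4 -201.9   87.8] rpy [-3.141e+00  1.000e-03 -2.952e+00] q [-0.48  0.31  1.76 -0.    1.07 -2.24] F [ 0.8 -0.1  0.1] gap 1.0
602.3,-201,17 cm tool: [0.1  0.11 7.08] rows 2
```

>>> {"fn": "step_arm", "kwargs": {"series": [[[0.1, 0.1, 2.5], 0], [[0, 0, 2.5], 0], [[0, 0, 1.5], 0], [[0, 0, 0.5], 0], [[0, 0, 0], 0]]}}

```text
t: 15.58
ee_pos: [602.4, -201.4, 18.0]
orientation: [-3.141, 0.001, -2.952]
wrist_force: [0.5, -0.0, 0.4]
finger_gap: 1.005
```

>>> {"fn": "step_arm", "kwargs": {"series": [[[0, 0, 0], 0]]}}

```text
t: 15.7
ee_pos: [602.7, -201.6, 18.6]
orientation: [-3.14, 0.002, -2.952]
wrist_force: [-0.1, 0.0, -0.5]
finger_gap: 0.998
```

```bash
python3 - <<'E'
from h import *
im,d=snap('side','s11.png')
cv2.imwrite('pics/s11c.png',cv2.resize(im[225:325,230:330,::-1],(600,600),interpolation=cv2.INTER_CUBIC))
E
python3 go.py 602.3,-201,17
```

```text
t 15.75 pos [ 602.6 -201.6   18.5] rpy [-3.140e+00  2.000e-03 -2.952e+00] q [-0.48  0.4   1.79 -0.    0.95 -2.24] F [-0.7  0.6  0.2] gap 0.994
602.3,-201,17 cm tool: [0.02 0.06 0.15] rows 1
```

View pics/s11c.png

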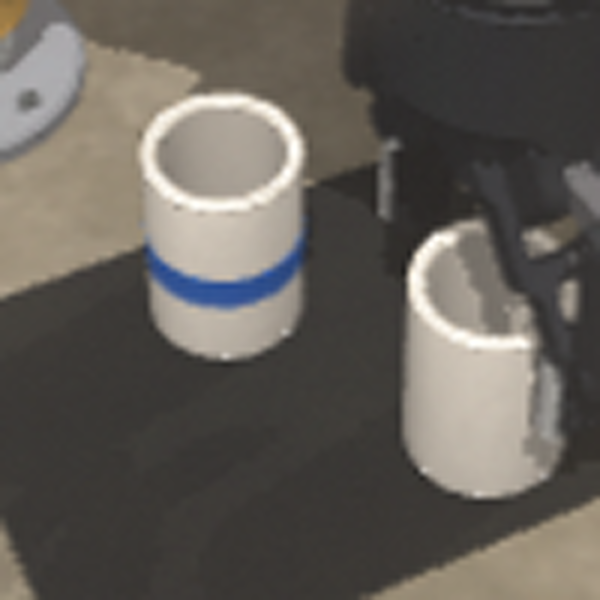

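The fingers straddle the far bushing at (485,360). I'll close, lift 20 mm and measure the sample, which is now in clear view at (225,225).

>>> {"fn": "step_arm", "kwargs": {"series": [[[0, 0, 0], 0], [[0, 0, 0], 0], [[0, 0, 0], 0], [[0, 0, 0], 0]], "grip": 0}}

```text
t: 16.25
ee_pos: [602.3, -201.3, 17.9]
orientation: [-3.141, 0.001, -2.952]
wrist_force: [-1.4, 1.0, 3.0]
finger_gap: 0.595
```

```bash
python3 - <<'E'
from rim import *
im,d=viewer.get_image('side'); cv2.imwrite('pics/s12.png',im[:,:,::-1]); rimfit.png='pics/s12.png'
print('sample rim', rimfit('side',d,(248,235,285,266),74,84,23.8))
im,d=viewer.get_image('top'); cv2.imwrite('pics/t12.png',im[:,:,::-1]); rimfit.png='pics/t12.png'
print('sample rim top', rimfit('top',d,(302,217,345,255),74,84,23.6))
E
python3 go.py 602.3,-201,17
```

```text
sample rim (array([ 537.4, -125.5]), np.float64(1.26), 182)
sample rim top (array([ 537.7, -122.2]), np.float64(1.36), 141)
t 16.35 pos [ 602.3 -201.3   17.9] rpy [-3.141e+00  1.000e-03 -2.952e+00] q [-0.48  0.4   1.79  0.    0.95 -2.24] F [0.5 0.2 3.5] gap 0.597
602.3,-201,17 cm tool: [-0.01  0.03  0.09] rows 1
```

>>> {"fn": "step_arm", "kwargs": {"series": [[[0, 0, -1], 0], [[0, 0, -2], 0], [[0, 0, -4], 0], [[0, 0, -4], 0], [[0, 0, -4], 0]]}}

```text
t: 16.98
ee_pos: [601.7, -201.2, 169.7]
orientation: [-3.141, 0.001, -2.952]
wrist_force: [0.2, -0.5, -1.1]
finger_gap: 0.6
```

```bash
python3 go.py 470,60,168 405.8,210,168
```

```text
t 16.98 pos [ 601.7 -201.2  169.7] rpy [-3.141e+00  1.000e-03 -2.952e+00] q [-0.48  0.22  1.71 -0.    1.21 -2.24] F [ 0.2 -0.5 -1.1] gap 0.6
470,60,168 cm tool: [ 8.02 28.13  0.14] rows 5
405.8,210,168 cm tool: [ 3.490e+00  1.594e+01 -1.000e-02] rows 3
```

>>> {"fn": "step_arm", "kwargs": {"series": [[[1.6, 5.5, 0], 0], [[1.6, 5.5, 0], 0], [[1.6, 5.5, 0], 0], [[1.6, 5.5, 0], 0], [[1.6, 5.5, 0], 0]]}}

```text
t: 17.6
ee_pos: [470.6, 55.2, 168.4]
orientation: [-3.141, 0.002, -2.953]
wrist_force: [0.8, 0.4, -2.7]
finger_gap: 0.598
```

>>> {"fn": "step_arm", "kwargs": {"series": [[[1.2, 5, 0], 0], [[1.2, 5, 0], 0], [[1, 4, 0], 0], [[0, 0, 0], 0], [[0, 0, 0], 0]]}}

```text
t: 18.23
ee_pos: [412.1, 184.7, 168.0]
orientation: [-3.141, 0.001, -2.952]
wrist_force: [0.1, -0.3, -2.2]
finger_gap: 0.599
```

```bash
python3 go.py 405.8,210.3,80 405.8,210.3,19
```

```text
t 18.23 pos [412.1 184.7 168. ] rpy [-3.141e+00  1.000e-03 -2.952e+00] q [ 0.2  -0.2   2.14 -0.    1.2  -1.56] F [ 0.1 -0.3 -2.2] gap 0.599
405.8,210.3,80 cm tool: [0.15 2.64 8.8 ] rows 2
405.8,210.3,19 cm tool: [0.01 0.   6.1 ] rows 2
```

>>> {"fn": "step_arm", "kwargs": {"series": [[[0.1, 2.7, 0], 0], [[0, 0, 3], 0], [[0, 0, 3], 0], [[0, 0, 2.6], 0], [[0, 0, 0], 0]]}}

```text
t: 18.85
ee_pos: [404.5, 209.7, 79.4]
orientation: [-3.141, -0.005, -2.955]
wrist_force: [0.2, -0.0, -2.8]
finger_gap: 0.596
```

>>> {"fn": "step_arm", "kwargs": {"series": [[[0, 0, 0], 0], [[0, 0, 0], 0]]}}

```text
t: 19.1
ee_pos: [407.2, 211.3, 83.0]
orientation: [3.141, 0.003, -2.953]
wrist_force: [0.3, 0.7, -1.3]
finger_gap: 0.598
```

```bash
python3 - <<'E'
from rim import *
im,d=viewer.get_image('side'); cv2.imwrite('pics/s13.png',im[:,:,::-1]); rimfit.png='pics/s13.png'
print('held outer', rimfit('side',d,(165,140,200,178),67,118))
cv2.imwrite('pics/s13c.png',cv2.resize(im[120:220,150:250,::-1],(600,600),interpolation=cv2.INTER_CUBIC))
E
python3 go.py 405.8,210.3,80 405.8,210.3,19
```

```text
held outer (array([409.3, 210.8]), np.float64(3.43), 410)
t 19.15 pos [407.  211.4  82.8] rpy [ 3.141e+00  3.000e-03 -2.953e+00] q [ 0.26 -0.07  2.19 -0.    1.02 -1.5 ] F [ 1.   0.2 -2.1] gap 0.598
405.8,210.3,80 cm tool: [ 0.14 -0.09  0.28] rows 1
405.8,210.3,19 cm tool: [ 0.02 -0.    6.1 ] rows 2
```

View pics/s13c.png

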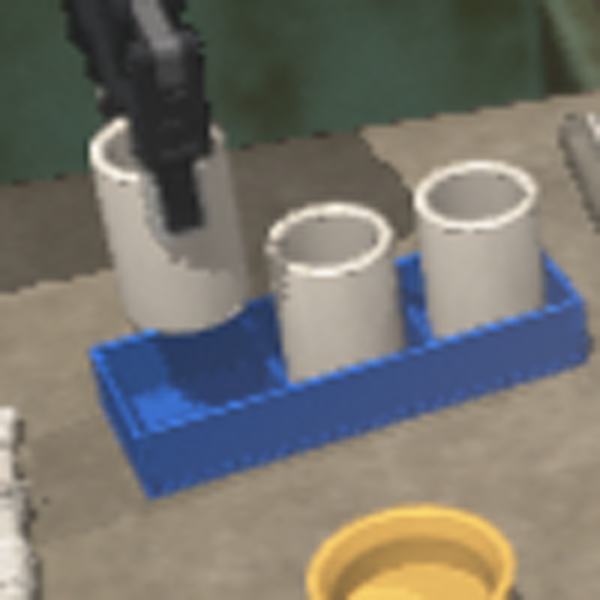

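Held bushing is directly above the empty near cell, with its foot at (190,325). Lowering.

>>> {"fn": "step_arm", "kwargs": {"series": [[[0.1, -0.1, 2], 0], [[0, 0, 2], 0], [[0, 0, 1.2], 0], [[0, 0, 0.6], 0], [[0, 0, 0], 0]]}}

```text
t: 19.77
ee_pos: [405.1, 210.2, 23.4]
orientation: [-3.142, -0.0, -2.952]
wrist_force: [0.1, 0.2, -2.1]
finger_gap: 0.601
```

>>> {"fn": "step_arm", "kwargs": {"series": [[[0, 0, 0], 0], [[0, 0, 0], 0]]}}

```text
t: 20.02
ee_pos: [405.5, 210.3, 24.0]
orientation: [3.142, 0.001, -2.952]
wrist_force: [0.0, 0.1, -1.7]
finger_gap: 0.598
```

>>> {"fn": "step_arm", "kwargs": {"series": [[[0, 0, 0.3], 0], [[0, 0, 0.2], 0], [[0, 0, 0], 0]]}}

```text
t: 20.4
ee_pos: [405.3, 210.3, 18.9]
orientation: [-3.142, 0.0, -2.952]
wrist_force: [-1.4, 0.3, 3.2]
finger_gap: 0.598
```

>>> {"fn": "step_arm", "kwargs": {"series": [[[0, 0, 0], 0], [[0, 0, 0], 0], [[0, 0, 0], 0], [[0, 0, -3], 0], [[0, 0, -4], 0]], "grip": 100}}

```text
t: 21.02
ee_pos: [403.8, 209.8, 87.9]
orientation: [-3.141, -0.003, -2.952]
wrist_force: [1.4, -0.3, 0.6]
finger_gap: 1.001
```

>>> {"fn": "step_arm", "kwargs": {"series": [[[0, 0, -4], 0], [[0, -1, -3], 0], [[-1, -4, -1], 0], [[-1, -5, 0], 0], [[-1, -5, 0], 0]]}}

```text
t: 21.65
ee_pos: [463.2, 67.2, 168.7]
orientation: [-3.141, 0.001, -2.952]
wrist_force: [0.2, 0.5, -0.7]
finger_gap: 1.0
```

```bash
python3 - <<'E'
from h import *
im,d=snap('side','s14.png')
cv2.imwrite('pics/s14c.png',cv2.resize(im[120:220,150:250,::-1],(600,600),interpolation=cv2.INTER_CUBIC))
E
python3 go.py 537.5,-124,168
```

```text
t 21.7 pos [465.4  62.3 168.9] rpy [-3.137e+00  2.000e-03 -2.955e+00] q [-0.08 -0.15  2.1  -0.    1.19 -1.84] F [ 2.4 -3.2  0.2] gap 1.0
537.5,-124,168 cm tool: [ -3.64 -19.64   0.19] rows 4
```

View pics/s14c.png

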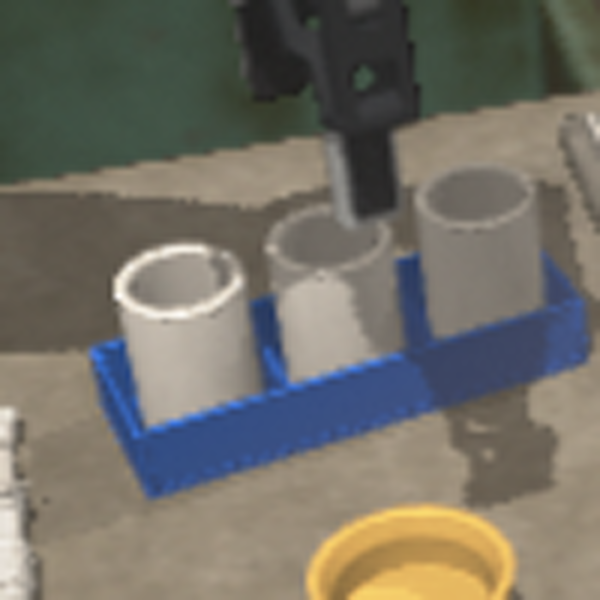

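All three stand upright in the tray. Now the sample.

>>> {"fn": "step_arm", "kwargs": {"series": [[[-1, -5, 0], 0], [[-1, -5, 0], 0], [[-1, -5, 0], 0], [[-0.5, -3, 0], 0], [[0, 0, 0], 0]]}}

```text
t: 22.32
ee_pos: [531.2, -103.4, 168.0]
orientation: [3.141, -0.0, -2.955]
wrist_force: [0.4, 0.7, -0.9]
finger_gap: 1.0
```

>>> {"fn": "step_arm", "kwargs": {"series": [[[0, 0, 0], 0], [[0, 0, 0], 0]]}}

```text
t: 22.58
ee_pos: [530.5, -100.5, 168.2]
orientation: [3.141, -0.0, -2.951]
wrist_force: [-0.4, 0.2, 0.5]
finger_gap: 1.002
```

```bash
python3 go.py 537.5,-124,80
```

```text
t 22.57 pos [ 530.5 -100.5  168.2] rpy [ 3.141 -0.    -2.951] q [-0.38  0.02  1.94  0.    1.19 -2.14] F [-0.4  0.2  0.5] gap 1.002
537.5,-124,80 cm tool: [-0.25 -2.44  8.82] rows 2
```

>>> {"fn": "step_arm", "kwargs": {"series": [[[-0.2, -2.4, 0], 0], [[0, 0, 3], 0], [[0, 0, 3], 0], [[0, 0, 2.5], 0], [[0, 0, 0], 0]]}}

```text
t: 23.2
ee_pos: [535.8, -124.7, 81.1]
orientation: [3.139, -0.004, -2.952]
wrist_force: [-0.5, -0.7, 1.0]
finger_gap: 0.999
```

>>> {"fn": "step_arm", "kwargs": {"series": [[[0, 0, 0], 0], [[0, 0, 0], 0]]}}

```text
t: 23.45
ee_pos: [538.6, -125.5, 85.1]
orientation: [-3.14, 0.003, -2.952]
wrist_force: [0.7, 0.4, -0.4]
finger_gap: 0.996
```

```bash
python3 go.py 537.5,-124,17
```

```text
t 23.45 pos [ 538.6 -125.5   85.1] rpy [-3.140e+00  3.000e-03 -2.952e+00] q [-0.41  0.14  1.97 -0.    1.03 -2.17] F [ 0.7  0.4 -0.4] gap 0.996
537.5,-124,17 cm tool: [0.09 0.18 6.81] rows 2
```

>>> {"fn": "step_arm", "kwargs": {"series": [[[0.1, 0.1, 2], 0], [[0, 0, 2], 0], [[0, 0, 1.7], 0], [[0, 0, 0.9], 0], [[0, 0, 0], 0]]}}

```text
t: 24.08
ee_pos: [535.9, -124.0, 16.9]
orientation: [3.141, -0.001, -2.952]
wrist_force: [0.3, -0.1, 0.7]
finger_gap: 1.0
```

>>> {"fn": "step_arm", "kwargs": {"series": [[[0, 0, 0], 0], [[0, 0, 0], 0]]}}

```text
t: 24.32
ee_pos: [536.8, -124.4, 18.2]
orientation: [-3.141, 0.001, -2.952]
wrist_force: [0.0, -0.2, -0.7]
finger_gap: 1.0
```

```bash
python3 go.py 537.5,-124,17; python3 - <<'E'
from h import *
im,d=snap('side','s15.png')
cv2.imwrite('pics/s15c.png',cv2.resize(im[205:305,210:310,::-1],(600,600),interpolation=cv2.INTER_CUBIC))
E
```

```text
t 24.32 pos [ 536.8 -124.4   18.2] rpy [-3.141e+00  1.000e-03 -2.952e+00] q [-0.41  0.24  2.   -0.    0.9  -2.17] F [ 0.  -0.2 -0.7] gap 1.0
537.5,-124,17 cm tool: [-0.07  0.03  0.12] rows 1
```

View pics/s15c.png

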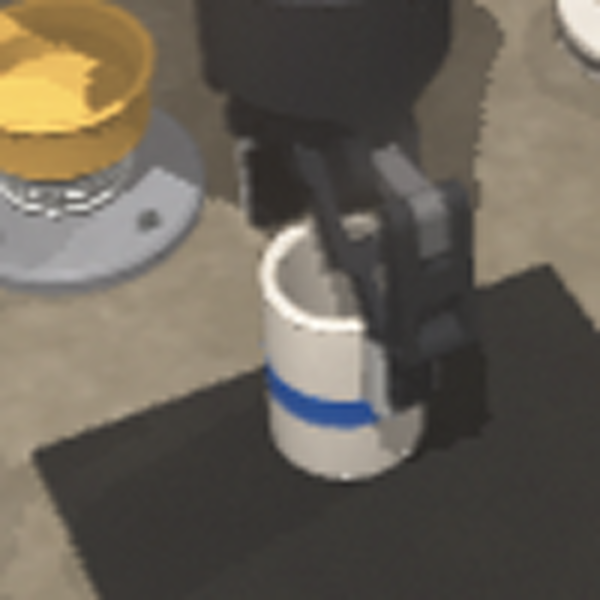

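The sample is between the fingers, with its blue band at (320,405). I'll close harder this time so it can resist the nest spring.

>>> {"fn": "step_arm", "kwargs": {"series": [[[0, 0, 0], 0], [[0, 0, 0], 0], [[0, 0, 0], 0], [[0, 0, 0], 0]], "grip": 0, "squeeze": 80}}

```text
t: 24.88
ee_pos: [536.8, -124.2, 18.1]
orientation: [-3.141, 0.001, -2.952]
wrist_force: [-0.3, 2.0, 4.4]
finger_gap: 0.584
```

>>> {"fn": "step_arm", "kwargs": {"series": [[[0, 0, -1], 0], [[0, 0, -2], 0], [[0, 0, -4], 0], [[0, 0, -4], 0], [[0, 0, -3], 0]]}}

```text
t: 25.5
ee_pos: [535.9, -124.2, 158.7]
orientation: [-3.141, 0.0, -2.952]
wrist_force: [0.4, 0.2, -2.0]
finger_gap: 0.585
```

```bash
python3 go.py 467,15,160
```

```text
t 25.5 pos [ 535.9 -124.2  158.7] rpy [-3.141  0.    -2.952] q [-0.41  0.05  1.92 -0.    1.17 -2.17] F [ 0.4  0.2 -2. ] gap 0.585
467,15,160 cm tool: [ 4.15 14.97 -0.13] rows 3
```

>>> {"fn": "step_arm", "kwargs": {"series": [[[1.4, 5, 0], 0], [[1.4, 5, 0], 0], [[1.35, 5, 0], 0], [[0, 0, 0], 0], [[0, 0, 0], 0]]}}

```text
t: 26.12
ee_pos: [467.0, 15.3, 157.1]
orientation: [-3.141, -0.0, -2.952]
wrist_force: [0.5, -0.4, -2.7]
finger_gap: 0.59
```

>>> {"fn": "step_arm", "kwargs": {"series": [[[0, 0, 2.5], 0], [[0, 0, 2.5], 0], [[0, 0, 1], 0], [[0, 0, 0], 0], [[0, 0, 0], 0]]}}

```text
t: 26.75
ee_pos: [468.2, 14.9, 98.4]
orientation: [-3.141, 0.002, -2.953]
wrist_force: [-0.1, -0.0, -2.5]
finger_gap: 0.586
```

```bash
python3 - <<'E'
from rim import *
im,d=viewer.get_image('side'); cv2.imwrite('pics/s16.png',im[:,:,::-1]); rimfit.png='pics/s16.png'
cv2.imwrite('pics/s16c.png',cv2.resize(im[155:255,165:265,::-1],(600,600),interpolation=cv2.INTER_CUBIC))
im2,d2=viewer.get_image('top'); cv2.imwrite('pics/t16c.png',cv2.resize(im2[215:315,210:310,::-1],(600,600),interpolation=cv2.INTER_CUBIC))
np.save('sd16.npy',d);np.save('td16.npy',d2)
print('held outer', rimfit('side',d,(195,175,245,225),85,140))
E
python3 go.py 467,15,60
```

```text
held outer (array([470.3,  14.1]), np.float64(1.14), 374)
t 26.85 pos [468.2  15.1  98.5] rpy [-3.141e+00  2.000e-03 -2.953e+00] q [-0.18 -0.07  2.16 -0.    1.05 -1.94] F [ 0.4 -0.2 -2.1] gap 0.588
467,15,60 cm tool: [0.13 0.02 3.85] rows 1
```

View pics/s16c.png

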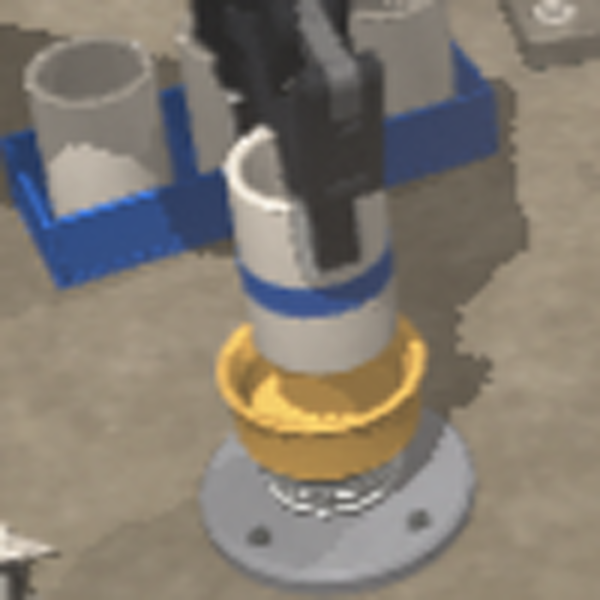

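View pics/t16c.png

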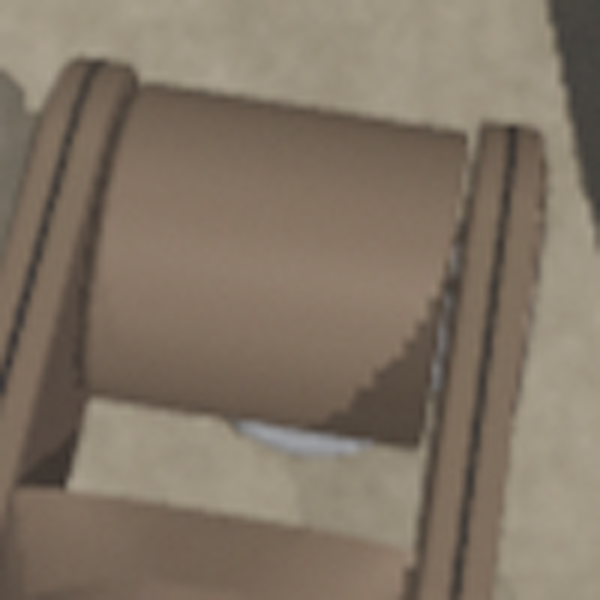

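The sample is above the ring: foot centre x≈324, ring centre x≈322 in the crop. The depth fit puts it about 2–3 mm too far in +x, so I'll shift −2 mm and lower.

>>> {"fn": "step_arm", "kwargs": {"series": [[[0.2, 0, 1], 0], [[0, 0, 1], 0], [[0, 0, 1], 0], [[0, 0, 0.3], 0], [[0, 0, 0], 0]]}}

```text
t: 27.48
ee_pos: [465.0, 15.0, 63.9]
orientation: [3.141, -0.001, -2.952]
wrist_force: [-0.7, -0.5, -2.7]
finger_gap: 0.582
```

>>> {"fn": "step_arm", "kwargs": {"series": [[[0, 0, 0], 0], [[0, 0, 0], 0]]}}

```text
t: 27.72
ee_pos: [465.6, 14.9, 64.7]
orientation: [-3.141, 0.001, -2.952]
wrist_force: [-0.6, -0.0, -2.7]
finger_gap: 0.586
```

```bash
python3 - <<'E'
from rim import *
im,d=viewer.get_image('side'); cv2.imwrite('pics/s17.png',im[:,:,::-1]); rimfit.png='pics/s17.png'
cv2.imwrite('pics/s17c.png',cv2.resize(im[155:255,165:265,::-1],(600,600),interpolation=cv2.INTER_CUBIC))
print('held outer', rimfit('side',d,(195,175,245,225),75,125))
E
python3 go.py 466,15,60
```

```text
held outer (array([468.9,  11.9]), np.float64(2.05), 317)
t 27.77 pos [465.6  14.9  64.7] rpy [-3.141e+00  1.000e-03 -2.952e+00] q [-0.19 -0.02  2.18 -0.    0.98 -1.95] F [-0.2 -0.9 -2.3] gap 0.582
466,15,60 cm tool: [-0.04 -0.    0.47] rows 1
```

View pics/s17c.png

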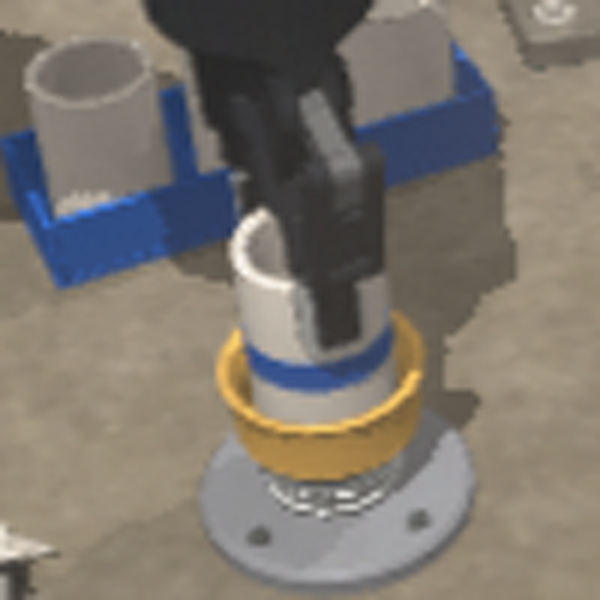

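The sample is inside the cup with no side force. I'll lower it onto the cup floor and then press.

>>> {"fn": "step_arm", "kwargs": {"series": [[[0, 0, 0.3], 0], [[0, 0, 0.3], 0], [[0, 0, 0], 0]]}}

```text
t: 28.15
ee_pos: [465.7, 15.0, 59.0]
orientation: [-3.142, 0.0, -2.952]
wrist_force: [-2.1, 1.3, 4.0]
finger_gap: 0.586
```

>>> {"fn": "step_arm", "kwargs": {"series": [[[0, 0, 0.4], 0], [[0, 0, 0], 0]]}}

```text
t: 28.4
ee_pos: [465.8, 15.0, 55.1]
orientation: [-3.141, 0.001, -2.952]
wrist_force: [-3.0, 1.1, 6.0]
finger_gap: 0.586
```

>>> {"fn": "step_arm", "kwargs": {"series": [[[0, 0, 0.4], 0], [[0, 0, 0.4], 0], [[0, 0, 0.4], 0], [[0, 0, 0], 0], [[0, 0, 0], 0]]}}

```text
t: 29.02
ee_pos: [466.0, 15.0, 44.1]
orientation: [3.142, 0.0, -2.952]
wrist_force: [-3.7, 1.6, 10.5]
finger_gap: 0.586
```

>>> {"fn": "step_arm", "kwargs": {"series": [[[0, 0, 0.2], 0], [[0, 0, 0.2], 0], [[0, 0, 0], 0]]}}

```text
t: 29.4
ee_pos: [466.0, 15.0, 40.3]
orientation: [3.142, 0.0, -2.952]
wrist_force: [-5.9, 2.5, 12.6]
finger_gap: 0.587
```

>>> {"fn": "step_arm", "kwargs": {"series": [[[0, 0, 0.1], 0], [[0, 0, 0.1], 0], [[0, 0, 0], 0], [[0, 0, 0], 0]]}}

```text
t: 29.9
ee_pos: [466.3, 15.1, 39.9]
orientation: [3.141, -0.0, -2.952]
wrist_force: [-8.2, 2.8, 21.1]
finger_gap: 0.587
```

```bash
python3 - <<'E'
from rim import *
im,d=viewer.get_image('side'); cv2.imwrite('pics/s18.png',im[:,:,::-1]); rimfit.png='pics/s18.png'
cv2.imwrite('pics/s18c.png',cv2.resize(im[155:255,165:265,::-1],(600,600),interpolation=cv2.INTER_CUBIC))
print('held outer', rimfit('side',d,(195,185,245,235),55,105))
m=np.zeros(d.shape,bool);m[205:240,195:242]=1
hsv=cv2.cvtColor(im,cv2.COLOR_RGB2HSV); m&=(hsv[...,0]>12)&(hsv[...,0]<30)&(hsv[...,1]>120)
p,u,v=pts('side',d,m); print('brass z top pct',np.percentile(p[:,2],[50,80,90,97]).round(1),'box',np.percentile(p,[1,99],axis=0).round(1).tolist())
E
python3 go.py
```

```text
held outer (array([469.9,  11.2]), np.float64(2.33), 307)
brass z top pct [39.1 46.5 47.3 48.7] box [[431.6, -21.6, 22.5], [502.2, 34.9, 49.2]]
t 29.95 pos [466.2  15.1  39.8] rpy [ 3.141 -0.    -2.952] q [-0.19  0.03  2.19  0.    0.92 -1.95] F [-7.8  2.1 20.2] gap 0.586
```

View pics/s18c.png

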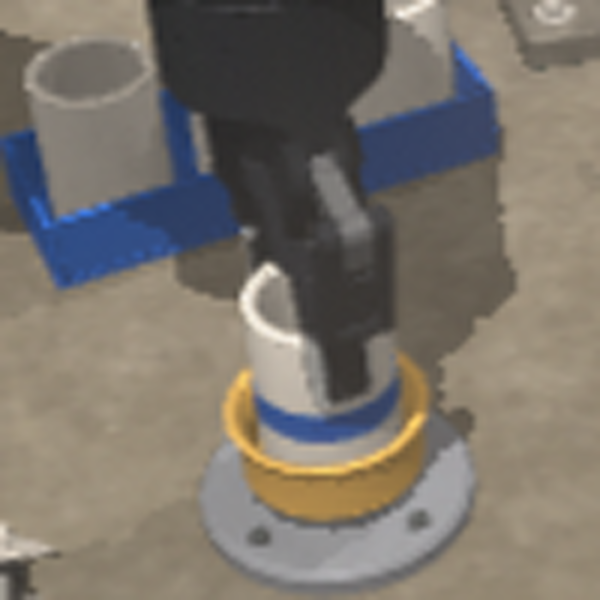

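```bash
python3 - <<'E'
from rim import *
im,d=viewer.get_image('side'); cv2.imwrite('pics/s19.png',im[:,:,::-1]); rimfit.png='pics/s19.png'
for lo,hi in((52,70),(70,85),(85,99)): print(lo,rimfit('side',d,(195,185,245,240),lo,hi))
print('cell1', rimfit('side',d,(166,155,196,192),36,78),'packed/cell2 regions:')
for r in nets.regions_of('side','plain_a')[:5]: print(round(r['p'],2),r['bbox'])
im2,d2=viewer.get_image('top')
cv2.imwrite('pics/t19.png',im2[180:330,130:330,::-1].repeat(4,0).repeat(4,1)[:600])
E
python3 go.py
```

```text
52 (array([468.,  14.]), np.float64(1.11), 52)
70 (array([469.1,  11.5]), np.float64(2.02), 104)
85 (array([470.6,   9.9]), np.float64(2.24), 115)
cell1 (array([406.8, 208.6]), np.float64(2.12), 447) packed/cell2 regions:
0.59 [167.1, 161.1, 194.4, 192.4]
0.44 [363.8, 269.6, 379.9, 328.6]
t 30.1 pos [466.3  15.1  39.9] rpy [ 3.142 -0.    -2.952] q [-0.19  0.03  2.19  0.    0.92 -1.95] F [-7.9  2.5 20.3] gap 0.588
```

View pics/t19.png

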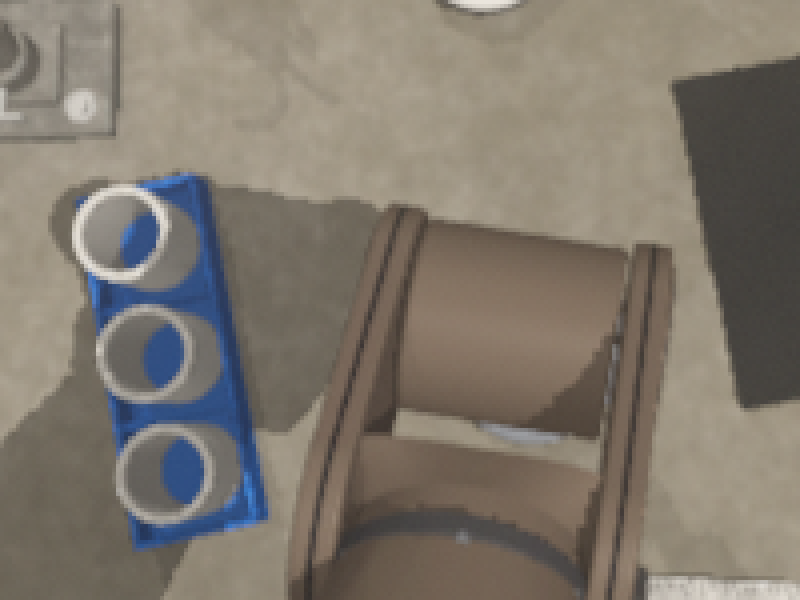

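```bash
python3 - <<'E'
from rim import *
d=np.load('sd16.npy'); rimfit.png='pics/s16.png'
o=58.6
for lo,hi in((52,70),(70,85),(85,99)): print(lo,rimfit('side',d,(195,165,245,225),lo+o,hi+o))
E
```

```text
52 (array([470.1,  14. ]), np.float64(0.79), 62)
70 (array([471.6,  10.9]), np.float64(2.13), 122)
85 (array([472.3,  10.2]), np.float64(2.1), 145)
```

The same apparent lean shows up in the picture taken while the sample hung freely, so it comes from finger pixels in the fit and not from tilt. Near the foot, the axis is within about 1 mm of the nest centre. Handing in.

```bash
python3 - <<'E'
from h import *
print(env.close_job())
E
```

```text
the job is handed in; nothing more can be done
None
```

I placed both plain bushings upright in the two empty tray cells and let go of them. I then set the blue-banded sample in the brass ring, pressed it to the bottom and handed the job in at about 30 s while still holding it there. No verdict was reported.

**Last checks:**
- **Tray:** the last top view shows three upright bushings, one per cell. My side-camera fits put the placed ones about 1–2 mm from their cell centres. The networks missed the middle-cell bushing in the final side view because the arm hid it.
- **Packed bushing and marker:** the packed bushing looks unmoved in that top view. I never worked near the marker, and I did not measure its position again at the end.
- **Ring:** its rim measured about 48 mm, against 68 mm at rest, so it is about 20 mm down at its stop. The wrist force was about 20 N up.
- **Sample:** near its foot, the axis was about 1 mm from the nest centre.

**Readings that disagreed:**
- **Fingertip height:** the cameras showed the real fingertips about 32 mm above the reported tool point. I set the grip heights to allow for this, and each bushing touched down where I expected.
- **Cameras:** the two cameras differ by about 3 mm in y, so I used their average.
- **Apparent lean:** higher up, the fits of the sample suggested a slight lean. The same lean appeared while it hung freely before insertion, so I put it down to finger pixels in the fit.
- **Side force:** about 8 N of side force remained while pressing, most likely friction at the cup floor.

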